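# Fetch the salt from the middle of the round caddy

### The arm

A 7-joint arm with a two-finger parallel gripper is mounted at the origin on a cart in front of the work surface, level with it; the furniture and walls round the work are solid. World frame = base frame: x ahead of the robot, y to its left, z up, the work surface at z = 0. Lengths are in m, angles in rad, forces in N, time in s.
With the tool pointing down it reaches from about 0.4 to 0.85 m from the base axis. Payload 10.4 kg.
Tool frame: the origin (TCP) lies at the very end of the fingers, on their centre line; the grasp point (between the pads) lies 19 mm behind it; z points along the fingers, y is the direction in which the jaws open and shut (so a half turn about z gives the same grasp; the last joint's range is limited). The gripper opens to 85 mm and grips with 20 to 120 N. Pads are 22 mm wide; open, the fingers measure 114 mm over their backs; the gripper's body (76 mm by 85 mm) begins 54 mm behind the grasp point. The pads swing forward as they close: fully open they stand 13 mm farther back than shut.
Start: joints at [1.173, 0.332, -0.065, 1.46, 0.022, 1.35, -0.088], TCP at [0.229, -0.582, 0.231] pointing down, gripper open.
Joint ranges: [-2.6, 2.6], [-0.5, 2.12], [-1.47, 1.34], [0.16, 2.42], [-1.27, 4.41], [0.06, 2.06], [-2.6, 2.6]. Speed limits (rad/s): [2.22, 2.22, 2.79, 2.79, 3.14, 3.14, 3.14].

### API

Orientations are given as a unit quaternion [x, y, z, w].
In Python, from workcell import get_obs, camera, camera_info, hand_in gives the robot as it stands.
- The arm moves only by the tool move_arm, never from a script. Its argument "moves" is a list of rows, each a list of 3 entries, a list of its own where there are three numbers: the shift along the tool's x, y, z in units of 25 mm (1.0 is 25 mm), then the turn, a rotation vector about the tool's x, y, z in degrees, then the opening, from 0 (shut) to 1 (fully open). A call has 1 to 5 rows; each row shifts and turns the commanded pose from where the row before left it, along the tool's axes as they then stand; what a row does not reach is not made up. A row lasts 1/8 s, in which the tool goes at most 62.5 mm and 10.7 degrees, less where a joint would pass 70% of its speed; a pose out of reach is approached as far as the arm can. A call is refused whole if a number of a shift passes 1 or a number of a turn 10.7, either way. A call with a gripper value outside its range is refused whole. The fingers move at their own pace and stop on an object; "squeeze" is the grip in N (left out, the last holds). Time passes only in rows, so rows that do not move let the fingers close. It gives the time, the measured TCP pose, the force and the opening at its end, in the units of the state.
- get_obs(): the state, without advancing time (a new reading comes with each control period).
- camera(name): name is "scene" or "side" or "wrist"; returns the picture (400x640x3 uint8, red, green, blue); there is no depth.
- camera_info(name): a dict with "fx", "fy", "cx", "cy" (pixels), "origin" and "rotation" of the camera in the world. Camera axes: x right, y down, z forward; pixel columns grow to the right and rows downward; lengths in m; the calibration is good to about 2 mm. A picture is of the moment at which its call begins: read the wrist's pose just before it. camera_info takes no time and is no camera call; for the wrist camera it gives the pose at the moment of the call.
- hand_in(): hands the job in, once; it reports no verdict.
The state is a dict: "clock": time; "joint_pos": joint angles; "joint_velocities": joint speeds; "tau": joint torques, N m; "position": TCP position; "ee_rot": TCP orientation; "ft_force": force on the tool from outside, world axes, zero at the start; "torque": the same for the moment, N m; "grip_width": opening from 0.0 (shut) to 1.0 (fully open).
Only numpy, scipy, OpenCV 4.12 (cv2) and the standard library are available. Lean on these libraries where they do the work, as an engineer would, in place of code of your own. Each camera call takes 0.05 s, during which the arm holds its last target. There are 200 camera calls.

### The job

The salt shaker in the middle of the round spice caddy is hemmed in by the jars. Lift the honey jar and the jam jar out and stand both on the marble side board, then take out the salt shaker and stand it upright in the middle of the white coaster, and then put the honey jar and the jam jar back into the caddy, each upright on the very spot it came from. Leave the red-capped spice jar standing in the caddy where it is.

Things in the scene. Friction and masses are not known exactly. Their poses are not given: they have to be found in the camera images.
- caddy: Round shallow light-wood caddy, fixed, 220 mm across, rim 22 mm high, wall 6 mm. Origin: centre of its underside, z up; inner floor 10 mm above it. Cork pads mark the places: a small one in the middle (salt shaker) and three of 76 mm, centred 60 mm out at 0, 120 and -120 degrees from its x axis, for the honey, jam and spice jars, which start there in any order.
- side_board: White-grey marble slab, 140 mm (its x) by 200 mm (its y), 14 mm thick, fixed flat on the worktop left or right of the caddy. Origin: centre of its underside, z up; its top is 14 mm above. Side area for the two jars: they fit side by side at +50 and -50 mm along its y.
- coaster: Round white ceramic coaster, 96 mm across, 6 mm thick, with a thin dark circle near its edge, fixed flat on the worktop, on the other side of the caddy from the marble slab. Origin: centre of its underside, z up; its top is 6 mm above.
- salt_shaker: Salt shaker: clear glass, grey domed cap, 44 mm in diameter (34 mm above 74 mm height), 90 mm tall, loose, 0.1 kg. Origin: centre of its underside, z up its axis. Starts upright in the middle of the caddy, with no room for fingers until the honey and jam jars are away; then grip it 64 mm up, fingers closing across the line to the spice jar.
- honey_jar: Honey jar: amber, yellow cap, 62 mm in diameter (cap 52 mm, above 101 mm height), 118 mm tall, loose, 0.4 kg. Origin: centre of its underside, z up its axis. Starts upright in the caddy. Grip it across the body about 88 mm up; in the caddy, fingers closing at right angles to the line from the caddy's middle to the jar.
- jam_jar: Jam jar: squat glass jar, red contents, white lid, 68 mm in diameter at most (lid 63 mm), 84 mm tall, loose, 0.25 kg. Origin: centre of its underside, z up its axis. Starts upright in the caddy. Grip it across, 60 to 70 mm up; in the caddy, fingers closing at right angles to the line from the caddy's middle to the jar.
- spice_jar: Spice jar: slim glass jar with a red cap, 45 mm in diameter, 106 mm tall, loose, 0.11 kg. Origin: centre of its underside, z up its axis. It stands upright in the caddy and stays there.

How it is judged:
On the way, in this order (a step that is already met when the one before it is completed fails the run):
1. the honey jar and the jam jar both stand on the marble side board, let go (x of honey_jar in the frame of side_board between -0.062 and 0.062 m and y of honey_jar in the frame of side_board between -0.092 and 0.092 m and z of honey_jar in the frame of side_board between 0.009 and 0.02 m and angle between each of honey_jar, jam_jar's own z axis and vertical below 0.1 rad and linear speed of each of honey_jar, jam_jar below 0.03 m/s and contact force between the fingers and honey_jar below 0.2 N and x of jam_jar in the frame of side_board between -0.062 and 0.062 m and y of jam_jar in the frame of side_board between -0.092 and 0.092 m and z of jam_jar in the frame of side_board between 0.009 and 0.02 m and contact force between the fingers and jam_jar below 0.2 N), for 0.2 s.
2. the salt shaker stands in the middle of the coaster, let go (horizontal distance between salt_shaker and coaster below 0.015 m and z of salt_shaker in the frame of coaster between 0.003 and 0.012 m and angle between salt_shaker's own z axis and vertical below 0.1 rad and linear speed of salt_shaker below 0.03 m/s and contact force between the fingers and salt_shaker below 0.2 N), for 0.2 s.
At the end, for the whole second after the job is handed in: The honey jar and the jam jar stand upright (within 0.1 rad) in the caddy, each within 15 mm of where it stood at the start; the salt shaker stands upright on the coaster within 15 mm of its centre; the spice jar stands upright within 15 mm of where it was; all are released and at rest (all of step 2 and distance of each of honey_jar, jam_jar, spice_jar from where it was at the start of the episode below 0.015 m and angle between each of honey_jar, jam_jar, spice_jar's own z axis and vertical below 0.1 rad and linear speed of each of honey_jar, jam_jar, spice_jar below 0.03 m/s and contact force between the fingers and honey_jar below 0.2 N and contact force between the fingers and jam_jar below 0.2 N and contact force between the fingers and spice_jar below 0.2 N); the robot touches nothing.
It fails at once if the spice jar is lifted or pushed from its spot (over 30 mm) (distance of spice_jar from where it was at the start of the episode above 0.03 m).
It fails at once if the honey jar is knocked over (angle between honey_jar's own z axis and vertical above 0.7 rad).
It fails at once if the jam jar is knocked over (angle between jam_jar's own z axis and vertical above 0.7 rad).
It fails at once if the salt shaker is knocked over (angle between salt_shaker's own z axis and vertical above 0.7 rad).
It fails at once if the spice jar is knocked over (angle between spice_jar's own z axis and vertical above 0.7 rad).
It also fails if it takes over 128 s, if anything falls off the work surface, if the arm or the gripper's body presses on something with over 40 N, if the wrist force passes 120 N, or if a joint passes its speed limit or range.

## Working session

There is one attempt and no reset: what is moved stays moved. The work goes in short steps, Python scripts to look and compute and a tool call to move; the robot and the scene stay as the last step left them, time stands still between calls to the robot, and variables do not carry over. Pictures are saved under pics/ and viewed, about 12 in all and at most 16, crops included, and the job is handed in when it is done.

Besides the shell and the picture viewer there is one more tool, called as name(argument=value, ...), one argument or row to a line, values as JSON. move_arm: Moves the arm, as the interface text tells. Its arguments: {"type":"object","properties":{"moves":{"type":"array","items":{"type":"array"}},"squeeze":{"type":"number"}},"required":["moves"]}

```bash
mkdir -p pics; cat > h.py <<'E'
import numpy as np, cv2
from workcell import get_obs, camera, camera_info, hand_in
def snap(n,f):
    i=camera_info(n); im=camera(n); cv2.imwrite('pics/'+f,im[:,:,::-1]); return im,i
def ray(i,u,v):
    d=np.array([(u-i['cx'])/i['fx'],(v-i['cy'])/i['fy'],1.]); return np.array(i['origin']),np.array(i['rotation'])@d
def onz(i,u,v,z):
    o,d=ray(i,u,v); return o+d*(z-o[2])/d[2]
def proj(i,p):
    c=np.array(i['rotation']).T@(np.array(p)-np.array(i['origin'])); return i['fx']*c[0]/c[2]+i['cx'],i['fy']*c[1]/c[2]+i['cy']
E
python3 - <<'E'
from h import *
np.set_printoptions(precision=3,suppress=True)
o=get_obs(); print(o)
for n in ['scene','side']:
    im,i=snap(n,n+'0.png'); print(n,i)
a=cv2.imread('pics/scene0.png');b=cv2.imread('pics/side0.png')
E
```

```text
{'clock': 0.0, 'joint_pos': array([ 1.173,  0.333, -0.065,  1.461,  0.022,  1.35 , -0.088]), 'joint_velocities': array([ 0.001,  0.002, -0.   , -0.001, -0.001,  0.002, -0.   ]), 'tau': array([ -0.001, -62.545,   0.049, -39.161,   0.016,   0.01 ,   0.   ]), 'position': array([ 0.229, -0.581,  0.231]), 'ee_rot': array([ 0.982,  0.186, -0.   , -0.001]), 'ft_force': array([ 0.186,  0.513, -0.715]), 'torque': array([ 0.003,  0.009, -0.032]), 'grip_width': 1.0043720649077426}
scene {'fx': 367.3648894334095, 'fy': 367.3648894334095, 'cx': 321.1913030171316, 'cy': 200.19759929171204, 'origin': array([0.119, 0.776, 0.603]), 'rotation': array([-0.213,  0.848, -0.47 ,  0.118])}
side {'fx': 505.2268255723003, 'fy': 505.2268255723003, 'cx': 320.3897153104241, 'cy': 200.440444232752, 'origin': array([0.431, 0.989, 0.861]), 'rotation': array([-0.032,  0.904, -0.426,  0.028])}
```

View pics/scene0.png

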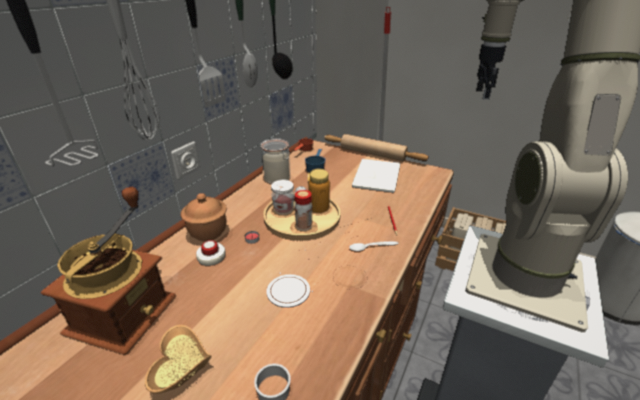

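View pics/side0.png

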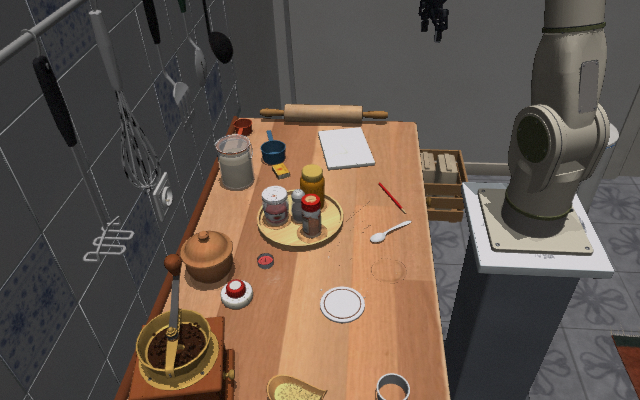

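The pictures show the caddy at side (300,218), honey cap (312,172), jam lid (275,193), salt cap (298,193), spice cap (311,201), coaster (342,304) and slab (346,148). The camera rotation is given as a quaternion, so I'll account for that.

```bash
cat >> h.py <<'E'
from scipy.spatial.transform import Rotation as R
_ci=camera_info
def camera_info(n):
    i=dict(_ci(n)); r=np.array(i['rotation']); i['rotation']=R.from_quat(r).as_matrix() if r.size==4 else r; return i
np.set_printoptions(precision=4,suppress=True)
E
python3 - <<'E'
from h import *
i=camera_info('side')
for n,u,v,z in [('caddy',300,218,.022),('honey',312,170,.118),('jam',275,192,.084),('salt',298,192,.09),('spice',311,201,.106),('coaster',342,304,.006),('slab',346,148,.014)]: print(n,onz(i,u,v,z))
i=camera_info('scene')
for n,u,v,z in [('caddy',302,214,.022),('honey',319,175,.118),('jam',283,185,.084),('spice',303,196,.106),('coaster',288,291,.006),('slab',376,175,.014)]: print(n,onz(i,u,v,z))
i=camera_info('wrist'); o=get_obs(); T=R.from_quat(o['ee_rot']).as_matrix()
print(i['fx'],T.T@(i['origin']-o['position']),T.T@i['rotation'],T)
E
```

```text
caddy [0.5787 0.0462 0.022 ]
honey [ 0.5523 -0.0279  0.118 ]
jam [0.6408 0.0225 0.084 ]
salt [0.5826 0.027  0.09  ]
spice [0.5449 0.0791 0.106 ]
coaster [0.4607 0.2984 0.006 ]
slab [ 0.4775 -0.2877  0.014 ]
caddy [0.5715 0.0485 0.022 ]
honey [ 0.5542 -0.0205  0.118 ]
jam [0.6463 0.0252 0.084 ]
spice [0.5464 0.0809 0.106 ]
coaster [0.457  0.3016 0.006 ]
slab [ 0.4769 -0.2828  0.014 ]
318.7295441763591 [ 0.0771  0.0005 -0.1435] [[ 0.0002 -0.951  -0.3092]
 [ 1.      0.0001  0.0005]
 [-0.0005 -0.3092  0.951 ]] [[ 0.9306  0.3661 -0.0005]
 [ 0.3661 -0.9306  0.0012]
 [-0.     -0.0013 -1.    ]]
```

move_arm(
  moves=[
    [[0,0,-1],[0,0,10.7],1],
    [[0,0,-1],[0,0,10.7],1],
    [[0.6,-1,-0.2],[0,0,0],1],
    [[0.6,-1,-0.2],[0,0,0],1],
    [[0.6,-1,-0.2],[0,0,0],1],
  ],
)

```text
clock: 0.72
position: [0.2741, -0.5056, 0.2961]
ee_rot: [1.0, 0.001, -0.0, -0.0]
ft_force: [0.3, 0.0, 1.1]
grip_width: 0.999
```

move_arm(
  moves=[
    [[0.6,-1,-0.2],[0,0,0],1],
    [[0.6,-1,-0.2],[0,0,0],1],
    [[0.6,-1,-0.2],[0,0,0],1],
    [[0.6,-1,-0.2],[0,0,0],1],
    [[0.6,-1,-0.2],[0,0,0],1],
  ],
)

```text
clock: 1.35
position: [0.3488, -0.3805, 0.3212]
ee_rot: [1.0, 0.001, -0.0, -0.0]
ft_force: [-0.1, 0.7, 0.5]
grip_width: 1.001
```

move_arm(
  moves=[
    [[0.6,-1,-0.2],[0,0,0],1],
    [[0.6,-1,-0.2],[0,0,0],1],
    [[0.6,-1,-0.2],[0,0,0],1],
    [[0.6,-1,-0.2],[0,0,0],1],
    [[0.6,-1,-0.2],[0,0,0],1],
  ],
)

```text
clock: 1.98
position: [0.4237, -0.2554, 0.3462]
ee_rot: [1.0, 0.001, -0.0, -0.0]
ft_force: [0.2, -0.2, -0.6]
grip_width: 1.002
```

move_arm(
  moves=[
    [[0.6,-1,-0.2],[0,0,0],1],
    [[0.6,-1,-0.2],[0,0,0],1],
    [[0.6,-1,-0.2],[0,0,0],1],
    [[0.6,-1,-0.2],[0,0,0],1],
    [[0.6,-1,-0.2],[0,0,0],1],
  ],
)

```text
clock: 2.6
position: [0.4985, -0.1304, 0.3712]
ee_rot: [1.0, 0.001, -0.0, -0.0]
ft_force: [0.2, -0.2, -0.4]
grip_width: 0.999
```

move_arm(
  moves=[
    [[0.6,-1,-0.2],[0,0,0],1],
    [[0.6,-1,-0.2],[0,0,0],1],
    [[0.6,-1,-0.2],[0,0,0],1],
    [[0.6,-1,-0.2],[0,0,0],1],
    [[0,0,0],[0,0,0],1],
  ],
)

```text
clock: 3.22
position: [0.5586, -0.0288, 0.3909]
ee_rot: [1.0, 0.003, -0.0, -0.001]
ft_force: [-0.6, 0.0, -0.4]
grip_width: 0.999
```

```bash
python3 - <<'E'
from h import *
import pickle
o=get_obs();im,_=snap('wrist','w1.png')
i=camera_info('wrist');pickle.dump((im,i),open('w1.pkl','wb'));print(o['position'],i['origin'])
for n,p in dict(caddy=(.581,.027,.022),honey=(.553,-.024,.118),jam=(.643,.024,.084),spice=(.5455,.08,.106),coaster=(.459,.3,.006),slab=(.477,-.285,.014)).items(): print(n,proj(i,p))
E
```

```text
[ 0.5586 -0.0288  0.3909] [ 0.6358 -0.0315  0.5343]
caddy (np.float64(276.0499207730902), np.float64(137.14353679448945))
honey (np.float64(307.27798014056293), np.float64(166.65510933846463))
jam (np.float64(271.62924678274504), np.float64(95.00526621417465))
spice (np.float64(231.25268006915098), np.float64(170.11251521224406))
coaster (np.float64(123.02659498147213), np.float64(206.63642183022029))
slab (np.float64(461.3331128405554), np.float64(199.15785387007006))
```

View pics/w1.png

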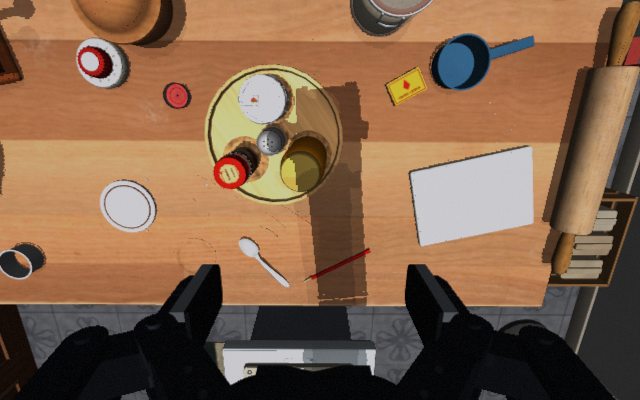

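The wrist view shows everything: coaster (128,206), slab (472,196), caddy about (275,134), jam (264,98), salt (270,140), spice (231,171) and honey (302,170). Next I'll fit contours.

```bash
python3 - <<'E'
from h import *
import pickle
im,i=pickle.load(open('w1.pkl','rb'))
hsv=cv2.cvtColor(im,cv2.COLOR_RGB2HSV)
def big(m,box):
    x0,y0,x1,y1=box; mm=np.zeros_like(m); mm[y0:y1,x0:x1]=m[y0:y1,x0:x1]
    c=max(cv2.findContours(mm,cv2.RETR_EXTERNAL,cv2.CHAIN_APPROX_NONE)[0],key=cv2.contourArea); return cv2.convexHull(c)
white=cv2.inRange(hsv,(0,0,130),(180,60,255))
red=cv2.inRange(hsv,(0,150,90),(8,255,255))|cv2.inRange(hsv,(172,150,90),(180,255,255))
yel=cv2.inRange(hsv,(20,150,90),(32,255,255))
def disc(n,m,box,z):
    c=big(m,box); w=np.array([onz(i,*p[0],z)[:2] for p in c],np.float32)
    (ctr,ax,a)=cv2.fitEllipse(w); print(n,ctr,np.array(ax),'px',cv2.boundingRect(c)); return ctr
disc('coaster',white,(95,170,165,240),.006)
disc('jam',white,(232,70,292,128),.084)
disc('spice',red,(205,148,258,195),.106)
cad=cv2.inRange(hsv,(18,60,60),(34,255,255))
disc('caddy',cad,(195,55,355,212),.022)
print(hsv[175,298],hsv[160,313],hsv[190,260],hsv[140,270])
disc('honey',yel,(276,140,330,197),.118)
c=big(white,(400,135,545,255)); r=cv2.minAreaRect(np.array([onz(i,*p[0],.014)[:2] for p in c],np.float32)); print('slab',r)
vis=cv2.cvtColor(im,cv2.COLOR_RGB2BGR)[50:215,190:360]; cv2.imwrite('pics/w1c.png',cv2.resize(vis,None,fx=4,fy=3.6,interpolation=cv2.INTER_CUBIC))
E
```

```text
coaster (0.45904290676116943, 0.29264143109321594) [0.0946 0.0953] px (100, 180, 55, 52)
jam (0.6372634172439575, 0.03804482892155647) [0.0626 0.064 ] px (238, 74, 47, 51)
spice (0.5413332581520081, 0.08317381143569946) [0.0442 0.0448] px (213, 157, 33, 33)
caddy (0.6143302917480469, 0.06071777641773224) [0.1198 0.208 ] px (205, 64, 118, 103)
[ 21 168 111] [ 21 159  93] [ 28  92 203] [ 90   2 118]
honey (0.545170247554779, -0.013092460110783577) [0.0493 0.0509] px (281, 154, 37, 37)
slab ((0.4785735607147217, -0.3047662675380707), (0.13903747498989105, 0.19884230196475983), 13.078306198120117)
```

View pics/w1c.png

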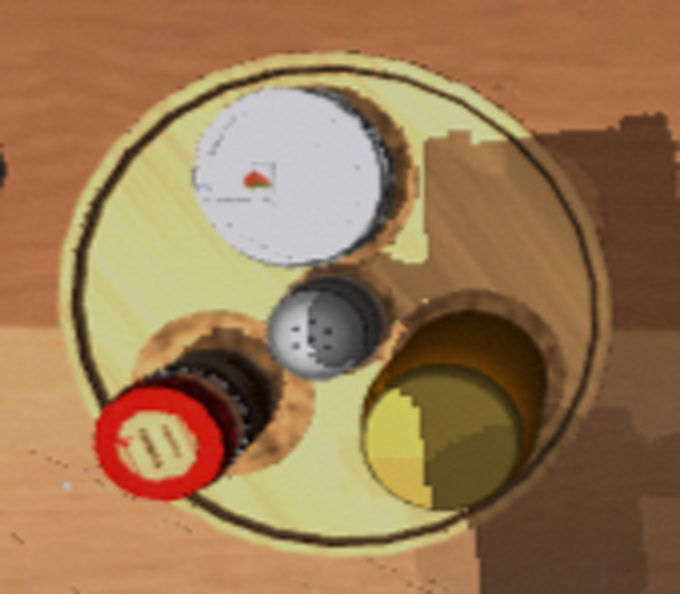

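```bash
python3 - <<'E'
from h import *
import pickle
im,i=pickle.load(open('w1.pkl','rb'))
print('honey',onz(i,300.5,171.1,.128),'salt',onz(i,270,141,.100))
p=np.array([onz(i,u,v,.022)[:2] for u,v in [(205,125),(342.3,130),(273,64.2),(275,203.6)]]); print(p,(p[0,1]+p[1,1])/2,(p[2,0]+p[3,0])/2)
print(get_obs()['joint_pos'])
E
```

```text
honey [ 0.5491 -0.0154  0.128 ] salt [0.5842 0.0264 0.1   ]
[[ 0.5993  0.1374]
 [ 0.5924 -0.0774]
 [ 0.6871  0.028 ]
 [ 0.4706  0.0324]] 0.03001236194106424 0.57882920566582
[ 0.4237  0.1937 -0.5387  1.3262  0.0989  1.6489 -1.6669]
```

move_arm(
  moves=[
    [[0,0,1],[0,0,-9.7],1],
    [[0,0,1],[0,0,-9.7],1],
    [[0,0,1],[0,0,-9.7],1],
    [[0,0,1],[0,0,-9.7],1],
    [[0,0,1],[0,0,-9.7],1],
  ],
)

```text
clock: 3.9
position: [0.5575, -0.0328, 0.2652]
ee_rot: [0.911, 0.413, -0.0, 0.0]
ft_force: [-0.0, 0.3, 0.4]
grip_width: 1.0
```

move_arm(
  moves=[
    [[0,0,1],[0,0,-9.7],1],
    [[0.2,-0.5,0.8],[0,0,0],1],
    [[0,0,0],[0,0,0],1],
  ],
)

```text
clock: 4.28
position: [0.5487, -0.0211, 0.22]
ee_rot: [0.874, 0.487, -0.001, -0.0]
ft_force: [0.8, -0.4, -0.2]
grip_width: 1.001
```

```bash
python3 - <<'E'
from h import *
import pickle
o=get_obs();im,_=snap('wrist','w2.png')
i=camera_info('wrist');pickle.dump((im,i),open('w2.pkl','wb'));print(o['position'],R.from_quat(o['ee_rot']).as_matrix(),o['joint_pos'])
for n,p in dict(honey=(.549,-.0154,.128),honeyb=(.552,-.0235,.128),salt=(.579,.03,.1)).items(): print(n,proj(i,p))
E
```

```text
[ 0.5487 -0.0211  0.22  ] [[ 0.5263  0.8503 -0.0029]
 [ 0.8503 -0.5263 -0.0005]
 [-0.0019 -0.0022 -1.    ]] [ 0.5123  0.2329 -0.6411  1.6504  0.1435  1.3088 -0.7078]
honey (np.float64(309.47453856190873), np.float64(198.99934862837597))
honeyb (np.float64(318.2147799574325), np.float64(205.48684498852106))
salt (np.float64(311.5947812003754), np.float64(124.41281862120321))
```

View pics/w2.png

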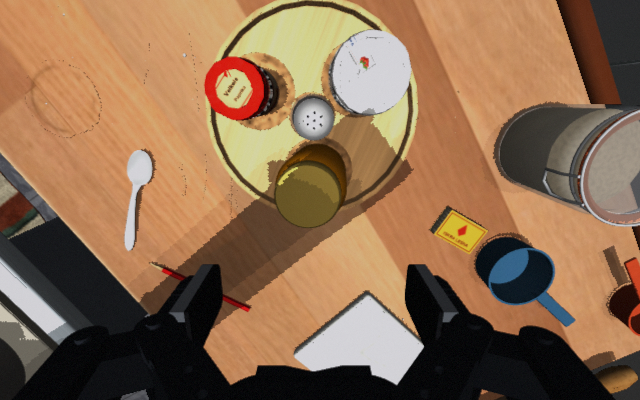

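Honey cap is at about (309,193), jam (371,71), spice (237,88) and salt (313.5,118). I'll convert these to positions.

```bash
python3 - <<'E'
from h import *
import pickle
im,i=pickle.load(open('w2.pkl','rb')); hsv=cv2.cvtColor(im,cv2.COLOR_RGB2HSV)
def disc(n,lo,hi,box,z,extra=None):
    m=cv2.inRange(hsv,lo,hi)
    if extra: m|=cv2.inRange(hsv,*extra)
    x0,y0,x1,y1=box; mm=np.zeros_like(m); mm[y0:y1,x0:x1]=m[y0:y1,x0:x1]
    c=cv2.convexHull(max(cv2.findContours(mm,cv2.RETR_EXTERNAL,cv2.CHAIN_APPROX_NONE)[0],key=cv2.contourArea))
    w=np.array([onz(i,*p[0],z)[:2] for p in c],np.float32); print(n,cv2.fitEllipse(w)[:2],cv2.boundingRect(c))
disc('jam',(0,0,130),(180,60,255),(320,20,420,120),.094)
disc('spice',(0,150,90),(8,255,255),(200,50,272,125),.116,((172,150,90),(180,255,255)))
disc('salt',(0,0,60),(180,60,255),(288,92,338,145),.095)
disc('honey',(24,120,50),(34,255,255),(270,150,348,230),.128)
print('honey hand',onz(i,309,193.5,.128), 'salt',onz(i,313.5,118,.1))
for u,v in [(309,160),(309,227),(275,193),(343,193)]: print(onz(i,u,v,.128)[:2])
print(hsv[195,309],hsv[165,325],hsv[155,325])
E
```

```text
jam ((0.6389434337615967, 0.038192711770534515), (0.06261809170246124, 0.06277016550302505)) (332, 29, 80, 86)
spice ((0.5448134541511536, 0.0824684277176857), (0.04365628585219383, 0.044292185455560684)) (204, 56, 60, 64)
salt ((0.5821506977081299, 0.03339683264493942), (0.03359385207295418, 0.03484276309609413)) (293, 97, 41, 43)
honey ((0.5443289875984192, 0.009119505994021893), (0.0063078454695641994, 0.01975421793758869)) (277, 167, 21, 18)
honey hand [ 0.551  -0.0114  0.128 ] salt [0.5829 0.0334 0.1   ]
[0.5648 0.0106]
[ 0.5363 -0.0351]
[0.5289 0.0027]
[ 0.5736 -0.0249]
[ 21 161 109] [ 19 198  58] [ 15 242  60]
```

move_arm(
  moves=[
    [[0.3,-0.1,1],[0,0,0],1],
    [[0,0,1],[0,0,0],1],
    [[0,0,1],[0,0,0],1],
    [[0,0,1],[0,0,0],1],
    [[0,0,1],[0,0,0],1],
  ],
)

```text
clock: 4.95
position: [0.553, -0.014, 0.0968]
ee_rot: [0.874, 0.486, 0.001, 0.001]
ft_force: [1.3, -0.4, -0.3]
grip_width: 1.0
```

move_arm(
  moves=[
    [[0,0,0.8],[0,0,0],1],
    [[0,0,0],[0,0,0],1],
    [[0,0,0],[0,0,0],1],
  ],
)

```text
clock: 5.32
position: [0.5527, -0.0128, 0.0774]
ee_rot: [0.874, 0.487, 0.001, 0.0]
ft_force: [0.3, -0.3, 0.8]
grip_width: 0.998
```

```bash
python3 - <<'E'
from h import *
o=get_obs(); print(o['position'],o['ft_force'])
im,i=snap('wrist','w3.png'); 
print(R.from_quat(o['ee_rot']).as_matrix()[:,0])
im,i=snap('side','s3.png'); c=im[130:260,230:380,::-1]; cv2.imwrite('pics/s3c.png',np.hstack([cv2.resize(c,None,fx=3,fy=3),np.ascontiguousarray(cv2.resize(cv2.imread('pics/w3.png')[:,160:480],(312,390)))]))
E
```

```text
[ 0.5527 -0.0128  0.0774] [ 0.3489 -0.2675  0.8094]
[0.5261 0.8504 0.0006]
```

View pics/s3c.png

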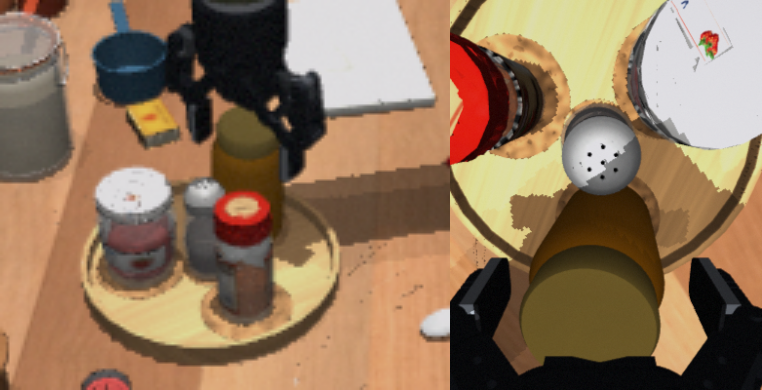

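move_arm(
  moves=[
    [[0,0,0.2],[0,0,0],1],
    [[0,0,0],[0,0,0],0.5],
    [[0,0,0],[0,0,0],0.3],
    [[0,0,0],[0,0,0],0.3],
    [[0,0,0],[0,0,0],0.3],
  ],
  squeeze=60,
)

```text
clock: 6.05
position: [0.552, -0.0127, 0.072]
ee_rot: [0.873, 0.487, -0.0, 0.0]
ft_force: [-1.9, -0.4, 6.9]
grip_width: 0.703
```

move_arm(
  moves=[
    [[0,0,0],[0,0,0],0.3],
    [[0,0,0],[0,0,0],0.3],
    [[0,0,0],[0,0,0],0.3],
  ],
)

```text
clock: 6.42
position: [0.552, -0.0127, 0.072]
ee_rot: [0.873, 0.487, 0.0, 0.0]
ft_force: [-2.8, -0.8, 7.0]
grip_width: 0.7
```

```bash
python3 -c "
from h import *
o=get_obs(); print(o['position'],o['ee_rot'],o['ft_force'],o['grip_width'])"
```

```text
[ 0.552  -0.0127  0.072 ] [0.8735 0.4869 0.     0.0002] [-2.8356 -0.8468  6.9618] 0.6998540807283999
```

move_arm(
  moves=[
    [[0,0,-0.5],[0,0,0],0.3],
    [[0,0,-1],[0,0,0],0.3],
    [[0,0,-1],[0,0,0],0.3],
    [[0,0,-0.6],[0,0,-9],0.3],
    [[0,0,-0.6],[0,0,-9],0.3],
  ],
)

```text
clock: 7.05
position: [0.5516, -0.0126, 0.1647]
ee_rot: [0.785, 0.62, -0.0, -0.0]
ft_force: [0.3, -0.0, -3.6]
grip_width: 0.703
```

move_arm(
  moves=[
    [[0,0,-0.6],[0,0,-9],0.3],
    [[0,0,-0.5],[0,0,-9],0.3],
    [[0,0,0],[0,0,-9],0.3],
    [[-0.5,-0.2,0],[0,0,0],0.3],
    [[-0.8,-0.4,0],[0,0,0],0.3],
  ],
)

```text
clock: 7.68
position: [0.5443, -0.0484, 0.1912]
ee_rot: [0.622, 0.783, -0.0, -0.0]
ft_force: [0.0, -1.3, -4.2]
grip_width: 0.694
```

```bash
cat > go.py <<'E'
import sys
from h import *
o=get_obs(); T=R.from_quat(o['ee_rot']).as_matrix(); x,y,z=map(float,sys.argv[1:4])
print(o['clock'],o['position'],'yaw',np.degrees(np.arctan2(T[1,0],T[0,0])),'f',o['ft_force'],'g',o['grip_width'],'j',o['joint_pos'])
print('units',T.T@(np.array([x,y,z])-o['position'])/.025)
E
python3 go.py .4899 -.3535 .19
```

```text
7.675 [ 0.5443 -0.0484  0.1912] yaw 103.08846694535043 f [ 0.0166 -1.2572 -4.2437] g 0.6940328673562991 j [ 0.6466  0.267  -0.7423  1.6934  0.1886  1.2551  0.0914]
units [-11.3941  -4.8846   0.0479]
```

move_arm(
  moves=[
    [[-0.95,-0.4,0],[0,0,0],0.3],
    [[-0.95,-0.4,0],[0,0,0],0.3],
    [[-0.95,-0.4,0],[0,0,0],0.3],
    [[-0.95,-0.4,0],[0,0,0],0.3],
    [[-0.95,-0.4,0],[0,0,0],0.3],
  ],
)

```text
clock: 8.3
position: [0.5224, -0.1767, 0.1912]
ee_rot: [0.623, 0.782, -0.0, -0.0]
ft_force: [0.0, 0.8, -5.6]
grip_width: 0.702
```

move_arm(
  moves=[
    [[-0.95,-0.4,0],[0,0,0],0.3],
    [[-0.95,-0.4,0],[0,0,0],0.3],
    [[-0.95,-0.4,0],[0,0,0],0.3],
    [[-0.95,-0.4,0],[0,0,0],0.3],
    [[-0.95,-0.4,0],[0,0,0],0.3],
  ],
)

```text
clock: 8.93
position: [0.5008, -0.3036, 0.1911]
ee_rot: [0.623, 0.782, -0.0, -0.0]
ft_force: [0.1, -0.0, -4.7]
grip_width: 0.699
```

move_arm(
  moves=[
    [[-0.95,-0.4,0],[0,0,0],0.3],
    [[-0.95,-0.4,0.5],[0,0,0],0.3],
    [[0,0,1],[0,0,0],0.3],
    [[0,0,1],[0,0,0],0.3],
    [[0,0,0],[0,0,0],0.3],
  ],
)

```text
clock: 9.55
position: [0.4915, -0.3526, 0.126]
ee_rot: [0.621, 0.783, -0.0, -0.003]
ft_force: [0.2, 0.6, -4.9]
grip_width: 0.699
```

```bash
python3 go.py .4899 -.3535 .077; python3 - <<'E'
from h import *
import pickle
im,i=snap('side','s4.png'); c=im[20:220,200:450,::-1]; cv2.imwrite('pics/s4c.png',cv2.resize(c,None,fx=3,fy=3,interpolation=cv2.INTER_CUBIC))
E
```

```text
9.55 [ 0.4915 -0.3526  0.126 ] yaw 103.15403904811696 f [ 0.1898  0.5871 -4.8707] g 0.6994627769875498 j [ 0.9843  0.4265 -0.5525  1.6157  0.237   1.1723  0.6078]
units [-0.0295 -0.0624  1.9612]
```

View pics/s4c.png

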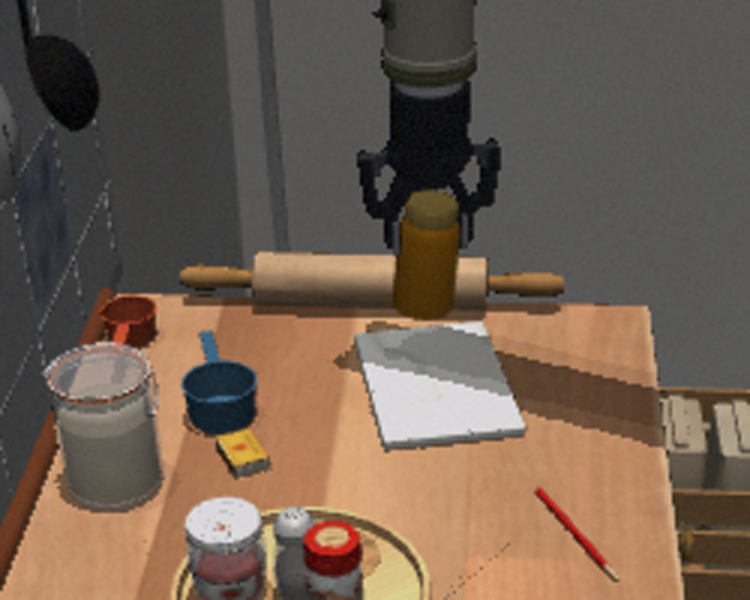

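move_arm(
  moves=[
    [[0,0,1],[0,0,0],0.3],
    [[0,0,0.7],[0,0,0],0.3],
    [[0,0,0.2],[0,0,0],0.3],
    [[0,0,0.1],[0,0,0],0.3],
    [[0,0,0],[0,0,0],0.3],
  ],
)

```text
clock: 10.22
position: [0.4938, -0.3529, 0.0795]
ee_rot: [0.621, 0.784, 0.0, 0.0]
ft_force: [-0.2, -0.4, -4.5]
grip_width: 0.698
```

move_arm(
  moves=[
    [[0,0,0.1],[0,0,0],0.3],
    [[0,0,0],[0,0,0],0.3],
    [[0,0,0],[0,0,0],0.3],
  ],
)

```text
clock: 10.6
position: [0.4935, -0.3527, 0.0765]
ee_rot: [0.621, 0.784, -0.0, 0.0]
ft_force: [-0.3, -0.8, -5.0]
grip_width: 0.701
```

move_arm(
  moves=[
    [[0,0,0.08],[0,0,0],0.3],
    [[0,0,0],[0,0,0],0.3],
  ],
)

```text
clock: 10.85
position: [0.4939, -0.3533, 0.076]
ee_rot: [0.621, 0.784, -0.0, 0.001]
ft_force: [-4.6, 1.5, 10.3]
grip_width: 0.701
```

move_arm(
  moves=[
    [[0,0,0],[0,0,0],0.8],
    [[0,0,0],[0,0,0],1],
    [[0,0,0],[0,0,0],1],
    [[0,0,0],[0,0,0],1],
    [[0,0,-0.5],[0,0,0],1],
  ],
)

```text
clock: 11.48
position: [0.4929, -0.3524, 0.0864]
ee_rot: [0.621, 0.784, 0.0, -0.001]
ft_force: [-0.6, -0.7, 1.0]
grip_width: 0.999
```

move_arm(
  moves=[
    [[0,0,-1],[0,0,0],1],
    [[0,0,-1],[0,0,0],1],
    [[0,0,-1],[0,0,0],1],
    [[0,0,-1],[0,0,0],1],
    [[0,0,0],[0,0,0],1],
  ],
)

```text
clock: 12.1
position: [0.4946, -0.3532, 0.1897]
ee_rot: [0.621, 0.784, 0.0, 0.002]
ft_force: [-0.0, 0.2, 0.4]
grip_width: 0.997
```

```bash
python3 go.py .639 .038 .19; python3 - <<'E'
from h import *
im,i=snap('wrist','w5.png')
for n,p in dict(honey=(.4935,-.353,.132),A=(.4673,-.2561,.014),B=(.4899,-.3535,.014)).items(): print(n,proj(i,p))
E
```

```text
12.1 [ 0.4946 -0.3532  0.1897] yaw 103.2795925077425 f [-0.0321  0.1566  0.4135] g 0.9971949278521179 j [ 0.9933  0.3719 -0.5666  1.5457  0.206   1.2794  0.6309]
units [13.902   9.2159 -0.0343]
honey (np.float64(314.46917712857487), np.float64(222.06934342737244))
A (np.float64(310.3315073915367), np.float64(75.03878447265305))
B (np.float64(310.22371451576635), np.float64(179.8881234209319))
```

View pics/w5.png

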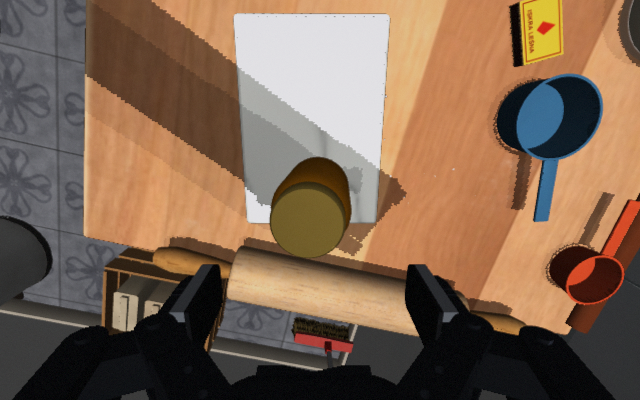

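move_arm(
  moves=[
    [[1,0.65,0],[0,0,0],1],
    [[1,0.65,0],[0,0,0],1],
    [[1,0.65,0],[0,0,0],1],
    [[1,0.65,0],[0,0,0],1],
    [[1,0.65,0],[0,0,0],1],
  ],
)

```text
clock: 12.78
position: [0.5435, -0.2113, 0.1859]
ee_rot: [0.621, 0.784, -0.0, -0.001]
ft_force: [0.7, 0.1, 0.4]
grip_width: 1.003
```

move_arm(
  moves=[
    [[1,0.65,0],[0,0,0],1],
    [[1,0.65,0],[0,0,0],1],
    [[1,0.65,0],[0,0,0],1],
    [[1,0.65,0],[0,0,0],1],
    [[1,0.65,0],[0,0,0],1],
  ],
)

```text
clock: 13.4
position: [0.5939, -0.0711, 0.1858]
ee_rot: [0.621, 0.784, -0.0, -0.001]
ft_force: [0.2, -0.6, 0.1]
grip_width: 1.0
```

move_arm(
  moves=[
    [[1,0.65,0],[0,0,0],1],
    [[1,0.65,0],[0,0,0],1],
    [[1,0.65,0],[0,0,0],1],
    [[0.9,0.65,0],[0,0,0],1],
    [[0,0,0],[0,0,9.8],1],
  ],
)

```text
clock: 14.02
position: [0.6347, 0.0409, 0.1855]
ee_rot: [0.685, 0.729, 0.0, -0.001]
ft_force: [-0.7, 0.0, 0.0]
grip_width: 1.004
```

move_arm(
  moves=[
    [[0,0,0],[0,0,9.8],1],
    [[0,0,0],[0,0,9.8],1],
    [[0,0,0],[0,0,9.8],1],
    [[0,0,0],[0,0,9.8],1],
    [[0,0,0],[0,0,9.8],1],
  ],
)

```text
clock: 14.65
position: [0.6345, 0.0377, 0.1857]
ee_rot: [0.927, 0.376, -0.001, -0.0]
ft_force: [-0.7, -0.4, 0.0]
grip_width: 1.001
```

move_arm(
  moves=[
    [[0,0,0],[0,0,9.8],1],
    [[0,0,0],[0,0,9.8],1],
    [[0,0,0],[0,0,9.8],1],
    [[0,0,0],[0,0,9.8],1],
    [[0,0,0],[0,0,0],1],
  ],
)

```text
clock: 15.28
position: [0.6346, 0.0378, 0.1859]
ee_rot: [0.999, 0.047, -0.001, 0.0]
ft_force: [0.3, -0.9, 0.4]
grip_width: 0.997
```

```bash
cat > disc.py <<'E'
from h import *
def disc(im,i,lo,hi,p,rad,z,extra=None):
    """fit of the coloured disc near world point p (height z)"""
    hsv=cv2.cvtColor(im,cv2.COLOR_RGB2HSV); m=cv2.inRange(hsv,lo,hi)
    if extra: m|=cv2.inRange(hsv,*extra)
    u,v=map(int,proj(i,[p[0],p[1],z])); mm=np.zeros_like(m); cv2.circle(mm,(u,v),rad,255,-1); mm&=m
    c=cv2.convexHull(max(cv2.findContours(mm,cv2.RETR_EXTERNAL,cv2.CHAIN_APPROX_NONE)[0],key=cv2.contourArea))
    w=np.array([onz(i,*q[0],z)[:2] for q in c],np.float32); e=cv2.fitEllipse(w); return np.array(e[0]),np.array(e[1]),cv2.boundingRect(c)
W=((0,0,100),(180,60,255)); RED=((0,150,90),(8,255,255)); R2=((172,150,90),(180,255,255))
E
python3 go.py .639 .038 .06; python3 - <<'E'
from disc import *
im,i=snap('wrist','w6.png')
print('jam',disc(im,i,*W,(.639,.038),60,.094)); print('salt',disc(im,i,(0,0,60),(180,60,255),(.582,.033),35,.1))
print('spice',disc(im,i,*RED,(.545,.0825),40,.116,R2))
E
```

```text
15.275 [0.6346 0.0378 0.1859] yaw 5.344473671624095 f [ 0.2721 -0.8781  0.3607] g 0.9970736830538088 j [ 0.1902  0.4166 -0.4245  1.4718  0.1743  1.292  -1.7279]
units [0.1833 0.0058 5.0355]
jam (array([0.6383, 0.0387]), array([0.0617, 0.0625]), (271, 159, 81, 79))
salt (array([0.587 , 0.0329]), array([0.0314, 0.0325]), (293, 246, 40, 37))
spice (array([0.5432, 0.0826]), array([0.0432, 0.0434]), (218, 295, 55, 46))
```

View pics/w6.png

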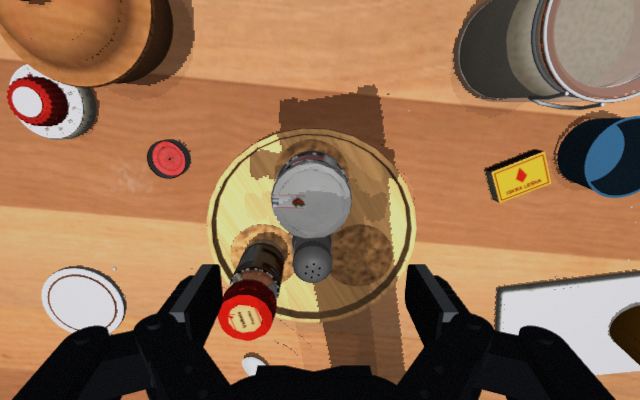

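move_arm(
  moves=[
    [[0.15,0,1],[0,0,0],1],
    [[0,0,1],[0,0,0],1],
    [[0,0,1],[0,0,0],1],
    [[0,0,1],[0,0,0],1],
    [[0,0,1],[0,0,0],1],
  ],
)

```text
clock: 15.95
position: [0.6385, 0.038, 0.0606]
ee_rot: [0.999, 0.048, -0.0, -0.0]
ft_force: [-0.3, 0.4, -0.1]
grip_width: 1.0
```

move_arm(
  moves=[
    [[0,0,0.35],[0,0,0],1],
    [[0,0,0],[0,0,0],1],
    [[0,0,0],[0,0,0],0.5],
    [[0,0,0],[0,0,0],0.4],
    [[0,0,0],[0,0,0],0.4],
  ],
)

```text
clock: 16.58
position: [0.6398, 0.0386, 0.0554]
ee_rot: [0.999, 0.046, 0.001, -0.0]
ft_force: [-3.2, 0.7, 8.1]
grip_width: 0.726
```

move_arm(
  moves=[
    [[0,0,0],[0,0,0],0.4],
    [[0,0,0],[0,0,0],0.4],
    [[0,0,0],[0,0,0],0.4],
    [[0,0,0],[0,0,0],0.4],
  ],
)

```text
clock: 17.08
position: [0.6398, 0.0386, 0.0554]
ee_rot: [0.999, 0.046, 0.001, -0.0]
ft_force: [-3.4, 1.0, 7.6]
grip_width: 0.727
```

```bash
python3 go.py .4673 -.2561 .19
```

```text
17.075 [0.6398 0.0386 0.0554] yaw 5.311086617744225 f [-3.382   1.0064  7.6085] g 0.7265400932849346 j [ 0.1724  0.5437 -0.4011  1.584   0.2341  1.0589 -1.7695]
units [-7.9462 11.0979 -5.4072]
```

The 0.727 opening (about 63 mm) suggests the pads are on the lid, so I'll regrip 7 mm lower.

move_arm(
  moves=[
    [[0,0,0],[0,0,0],1],
    [[0,0,0],[0,0,0],1],
    [[0,0,0],[0,0,0],1],
    [[0,0,0.3],[0,0,0],1],
    [[0,0,0],[0,0,0],1],
  ],
)

```text
clock: 17.7
position: [0.6382, 0.038, 0.0445]
ee_rot: [0.999, 0.046, -0.001, 0.0]
ft_force: [0.8, 0.2, 0.4]
grip_width: 1.0
```

move_arm(
  moves=[
    [[0,0,0],[0,0,0],0.4],
    [[0,0,0],[0,0,0],0.4],
    [[0,0,0],[0,0,0],0.4],
    [[0,0,0],[0,0,0],0.4],
    [[0,0,0],[0,0,0],0.4],
  ],
)

```text
clock: 18.32
position: [0.6393, 0.0383, 0.0464]
ee_rot: [0.999, 0.046, 0.001, -0.0]
ft_force: [-0.7, -0.6, 5.6]
grip_width: 0.735
```

```bash
python3 go.py .4673 -.2561 .19
```

```text
18.325 [0.6393 0.0383 0.0464] yaw 5.282187821886509 f [-0.6613 -0.5831  5.5648] g 0.7347014259965207 j [ 0.1708  0.554  -0.3985  1.5896  0.2383  1.0451 -1.7727]
units [-7.9272 11.0939 -5.7543]
```

move_arm(
  moves=[
    [[0,0,-0.5],[0,0,0],0.4],
    [[0,0,-1],[0,0,0],0.4],
    [[0,0,-1],[0,0,0],0.4],
    [[0,0,-1],[0,0,0],0.4],
    [[0,0,-1],[0,0,0],0.4],
  ],
)

```text
clock: 18.95
position: [0.6385, 0.0381, 0.1592]
ee_rot: [0.999, 0.046, -0.0, 0.0]
ft_force: [0.1, -0.3, -2.7]
grip_width: 0.737
```

move_arm(
  moves=[
    [[0,0,-0.5],[0,0,0],0.4],
    [[-0.3,0.5,0],[0,0,0],0.4],
    [[-0.6,0.9,0],[0,0,0],0.4],
    [[-0.7,0.95,0],[0,0,0],0.4],
    [[-0.7,0.95,0],[0,0,0],0.4],
  ],
)

```text
clock: 19.58
position: [0.5874, -0.0513, 0.1691]
ee_rot: [0.999, 0.046, -0.001, 0.0]
ft_force: [0.5, 0.0, -3.1]
grip_width: 0.736
```

move_arm(
  moves=[
    [[-0.7,0.95,0],[0,0,0],0.4],
    [[-0.7,0.95,0],[0,0,0],0.4],
    [[-0.7,0.95,0],[0,0,0],0.4],
    [[-0.7,0.95,0],[0,0,0],0.4],
    [[-0.7,0.95,0],[0,0,0],0.4],
  ],
)

```text
clock: 20.2
position: [0.5109, -0.1773, 0.1692]
ee_rot: [0.999, 0.045, -0.001, -0.0]
ft_force: [-0.1, -0.5, -1.4]
grip_width: 0.738
```

move_arm(
  moves=[
    [[-0.7,0.95,0],[0,0,0],0.4],
    [[-0.7,0.95,0],[0,0,0],0.4],
    [[-0.7,0.95,0],[0,0,0],0.4],
    [[0,0,0],[0,0,-9.8],0.4],
    [[0,0,0],[0,0,-9.8],0.4],
  ],
)

```text
clock: 20.82
position: [0.4654, -0.2523, 0.1693]
ee_rot: [0.976, 0.217, -0.001, -0.001]
ft_force: [0.4, 0.6, -3.0]
grip_width: 0.74
```

move_arm(
  moves=[
    [[0,0,0],[0,0,-9.8],0.4],
    [[0,0,0],[0,0,-9.8],0.4],
    [[0,0,0],[0,0,-9.8],0.4],
    [[0,0,0],[0,0,-9.8],0.4],
    [[0,0,0],[0,0,-9.8],0.4],
  ],
)

```text
clock: 21.45
position: [0.4656, -0.2519, 0.1692]
ee_rot: [0.798, 0.603, -0.001, -0.001]
ft_force: [0.2, 0.6, -1.5]
grip_width: 0.737
```

move_arm(
  moves=[
    [[0,0,0],[0,0,-9.8],0.4],
    [[0,0,0],[0,0,-9.8],0.4],
    [[0,0,0],[0,0,-9.8],0.4],
    [[0,0,0],[0,0,0],0.4],
  ],
)

```text
clock: 21.95
position: [0.4659, -0.2519, 0.1695]
ee_rot: [0.621, 0.783, -0.0, -0.001]
ft_force: [0.2, -0.1, -2.7]
grip_width: 0.735
```

```bash
python3 go.py .4673 -.2561 .051; python3 - <<'E'
from disc import *
im,i=snap('wrist','w7.png'); c=camera('side')[20:220,200:450,::-1]
cv2.imwrite('pics/w7c.png',np.hstack([cv2.imread('pics/w7.png'),cv2.resize(c,(160,128)) if 0 else cv2.copyMakeBorder(c[:,70:220],0,200,0,0,cv2.BORDER_CONSTANT)]))
E
```

```text
21.95 [ 0.4659 -0.2519  0.1695] yaw 103.15069631870284 f [ 0.1524 -0.066  -2.6516] g 0.7354643692266701 j [ 0.7965  0.1995 -0.4313  1.7742  0.0894  1.189   0.5688]
units [-0.1816  0.025   4.7379]
```

View pics/w7c.png

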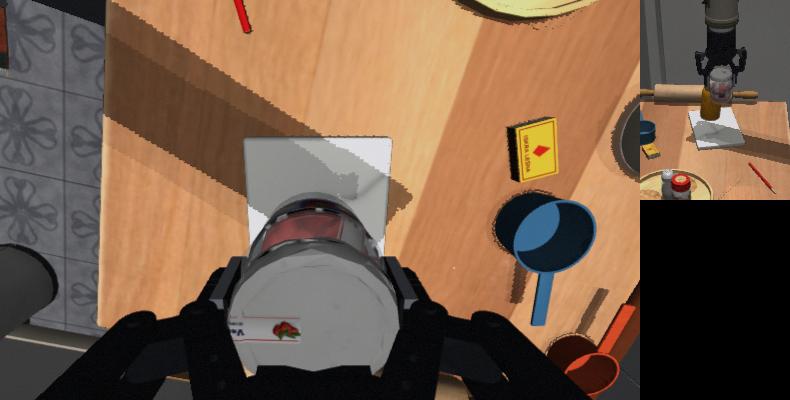

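move_arm(
  moves=[
    [[-0.1,0,1],[0,0,0],0.4],
    [[0,0,1],[0,0,0],0.4],
    [[0,0,1],[0,0,0],0.4],
    [[0,0,1],[0,0,0],0.4],
    [[0,0,0.5],[0,0,0],0.4],
  ],
)

```text
clock: 22.68
position: [0.4668, -0.2536, 0.0566]
ee_rot: [0.622, 0.783, -0.0, -0.001]
ft_force: [-0.6, -1.2, -2.6]
grip_width: 0.736
```

move_arm(
  moves=[
    [[0,0,0.15],[0,0,0],0.4],
    [[0,0,0],[0,0,0],0.4],
    [[0,0,0],[0,0,0],0.4],
  ],
)

```text
clock: 23.05
position: [0.4683, -0.2541, 0.0552]
ee_rot: [0.621, 0.784, 0.0, 0.001]
ft_force: [0.3, 0.1, -1.6]
grip_width: 0.736
```

move_arm(
  moves=[
    [[0,0,0.12],[0,0,0],0.4],
    [[0,0,0],[0,0,0],0.4],
  ],
)

```text
clock: 23.3
position: [0.4677, -0.2539, 0.0513]
ee_rot: [0.621, 0.784, -0.0, 0.0]
ft_force: [-1.0, -0.7, -2.6]
grip_width: 0.736
```

move_arm(
  moves=[
    [[0,0,0.08],[0,0,0],0.4],
    [[0,0,0],[0,0,0],0.4],
  ],
)

```text
clock: 23.55
position: [0.468, -0.254, 0.0503]
ee_rot: [0.621, 0.784, -0.0, 0.0]
ft_force: [-4.9, 2.5, 10.2]
grip_width: 0.735
```

move_arm(
  moves=[
    [[0,0,0],[0,0,0],1],
    [[0,0,0],[0,0,0],1],
    [[0,0,0],[0,0,0],1],
    [[0,0,0],[0,0,0],1],
    [[0,0,-0.5],[0,0,0],1],
  ],
)

```text
clock: 24.18
position: [0.4672, -0.2535, 0.0615]
ee_rot: [0.621, 0.784, -0.0, -0.001]
ft_force: [0.4, 0.4, -0.3]
grip_width: 0.996
```

move_arm(
  moves=[
    [[0,0,-1],[0,0,0],1],
    [[0,0,-1],[0,0,0],1],
    [[0,0,-1],[0,0,0],1],
    [[0,0,-1],[0,0,0],1],
    [[0,0,-1],[0,0,0],1],
  ],
)

```text
clock: 24.8
position: [0.4678, -0.2538, 0.1887]
ee_rot: [0.621, 0.784, 0.0, 0.001]
ft_force: [-0.1, -0.4, -0.6]
grip_width: 1.0
```

```bash
python3 go.py .583 .033 .19; python3 - <<'E'
from disc import *
im,i=snap('wrist','w8.png')
print('jam',disc(im,i,*W,(.468,-.254),80,.098))
E
```

```text
24.8 [ 0.4678 -0.2538  0.1887] yaw 103.28424217386072 f [-0.1415 -0.3974 -0.5795] g 1.0004866510050725 j [ 0.8005  0.1867 -0.4329  1.7464  0.083   1.2255  0.578 ]
units [10.105   7.1189 -0.0556]
jam (array([ 0.4685, -0.2591]), array([0.1192, 0.1337]), (247, 132, 137, 151))
```

View pics/w8.png

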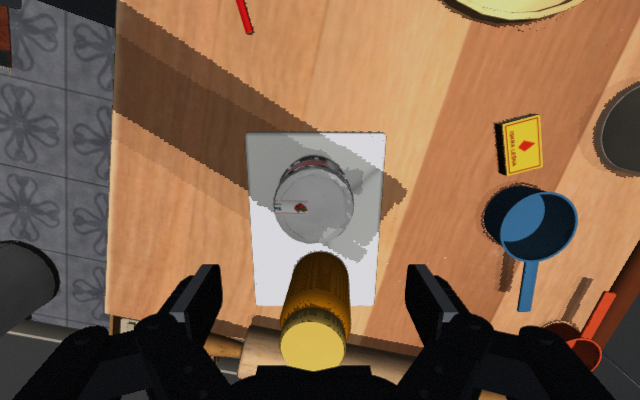

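Both jars stand on the slab, with the jam lid at (314,205) and the honey cap at (313,340). Now the salt shaker.

move_arm(
  moves=[
    [[0.9,0.65,0],[0,0,0],1],
    [[0.9,0.65,0],[0,0,0],1],
    [[0.9,0.65,0],[0,0,0],1],
    [[0.9,0.65,0],[0,0,0],1],
    [[0.9,0.65,0],[0,0,0],1],
  ],
)

```text
clock: 25.48
position: [0.5214, -0.1248, 0.1877]
ee_rot: [0.621, 0.784, 0.0, 0.0]
ft_force: [0.4, -0.3, -0.5]
grip_width: 1.001
```

move_arm(
  moves=[
    [[0.9,0.65,0],[0,0,0],1],
    [[0.9,0.65,0],[0,0,0],1],
    [[0.9,0.65,0],[0,0,0],1],
    [[0.9,0.65,0],[0,0,0],1],
    [[0.9,0.65,0],[0,0,0],1],
  ],
)

```text
clock: 26.1
position: [0.5746, 0.0033, 0.1876]
ee_rot: [0.621, 0.784, 0.0, 0.0]
ft_force: [0.6, 0.0, 0.5]
grip_width: 0.999
```

move_arm(
  moves=[
    [[1,0.6,0],[0,0,0],1],
    [[0,0,0],[0,0,-8.3],1],
    [[0,0,0],[0,0,-8.3],1],
    [[0,0,0],[0,0,-8.3],1],
    [[0,0,0],[0,0,0],1],
  ],
)

```text
clock: 26.72
position: [0.5832, 0.0302, 0.1874]
ee_rot: [0.437, 0.899, 0.0, 0.0]
ft_force: [0.4, 0.1, 0.2]
grip_width: 0.998
```

```bash
python3 - <<'E'
from disc import *
im,i=snap('wrist','w9.png')
for c in [(.583,.033)]: print('salt',disc(im,i,(0,0,60),(180,60,255),c,32,.1), proj(i,(*c,.1)))
print('spice',disc(im,i,*RED,(.545,.0825),45,.116,R2))
E
python3 go.py .583 .033 .05
```

```text
salt (array([0.5781, 0.0354]), array([0.0312, 0.0319]), (295, 181, 42, 40)) (np.float64(318.17802011615277), np.float64(207.0629300885793))
spice (array([0.5435, 0.0829]), array([0.0435, 0.0438]), (286, 87, 67, 70))
26.775 [0.5832 0.0302 0.1873] yaw 127.98615724517428 f [-0.5803 -0.1051 -0.6185] g 1.0031031189679127 j [ 0.4203  0.3447 -0.6745  1.605   0.223   1.2699  0.3711]
units [0.0948 0.0622 5.4924]
```

View pics/w9.png

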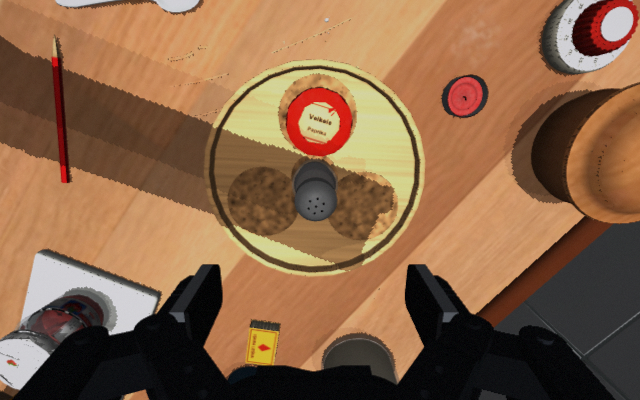

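move_arm(
  moves=[
    [[0.15,0,1],[0,0,0],1],
    [[0,0,1],[0,0,0],1],
    [[0,0,1],[0,0,0],1],
    [[0,0,1],[0,0,0],1],
    [[0,0,1],[0,0,0],1],
  ],
)

```text
clock: 27.4
position: [0.5809, 0.033, 0.0614]
ee_rot: [0.439, 0.899, -0.0, 0.0]
ft_force: [1.2, -0.7, -0.4]
grip_width: 1.001
```

move_arm(
  moves=[
    [[0,0,0.35],[0,0,0],1],
    [[0,0,0],[0,0,0],1],
    [[0,0,0],[0,0,0],0.7],
    [[0,0,0],[0,0,0],0.5],
    [[0,0,0],[0,0,0],0.3],
  ],
  squeeze=30,
)

```text
clock: 28.02
position: [0.5813, 0.0332, 0.0539]
ee_rot: [0.437, 0.899, 0.0, 0.001]
ft_force: [-1.3, -0.7, 6.2]
grip_width: 0.418
```

move_arm(
  moves=[
    [[0,0,0],[0,0,0],0.2],
    [[0,0,0],[0,0,0],0.2],
    [[0,0,0],[0,0,0],0.2],
    [[0,0,0],[0,0,0],0.2],
  ],
)

```text
clock: 28.52
position: [0.5813, 0.0331, 0.0539]
ee_rot: [0.437, 0.899, 0.0, 0.001]
ft_force: [-0.1, 0.2, 6.7]
grip_width: 0.415
```

```bash
python3 go.py .459 .2926 .17
```

```text
28.525 [0.5813 0.0331 0.0539] yaw 128.16281172903498 f [-0.1196  0.1925  6.675 ] g 0.4154034643392944 j [ 0.3762  0.4808 -0.6317  1.7378  0.3251  1.0283  0.2948]
units [11.1786  2.5698 -4.6542]
```

move_arm(
  moves=[
    [[0,0,0],[0,0,0],1],
    [[0,0,0],[0,0,0],1],
    [[0,0,0],[0,0,0],1],
    [[0,0,0],[0,0,0],1],
    [[0,0,0.15],[0,0,0],1],
  ],
)

```text
clock: 29.15
position: [0.581, 0.0332, 0.0494]
ee_rot: [0.437, 0.899, 0.0, 0.0]
ft_force: [-0.1, -0.6, 0.5]
grip_width: 1.005
```

move_arm(
  moves=[
    [[0,0,0],[0,0,0],0.7],
    [[0,0,0],[0,0,0],0.5],
    [[0,0,0],[0,0,0],0.2],
    [[0,0,0],[0,0,0],0.2],
    [[0,0,0],[0,0,0],0.2],
  ],
)

```text
clock: 29.78
position: [0.581, 0.0332, 0.0496]
ee_rot: [0.437, 0.899, 0.0, 0.0]
ft_force: [-0.7, 0.4, 3.9]
grip_width: 0.43
```

move_arm(
  moves=[
    [[0,0,0],[0,0,0],0.2],
    [[0,0,0],[0,0,0],0.2],
  ],
)

```text
clock: 30.02
position: [0.581, 0.0332, 0.0495]
ee_rot: [0.437, 0.899, 0.0, 0.0]
ft_force: [-1.7, -0.7, 5.6]
grip_width: 0.429
```

```bash
python3 go.py .459 .2926 .17; python3 - <<'E'
from h import *
im,i=snap('side','s10.png'); c=im[150:270,220:380,::-1]; cv2.imwrite('pics/s10c.png',cv2.resize(c,None,fx=4,fy=4,interpolation=cv2.INTER_CUBIC))
E
```

```text
30.025 [0.581  0.0332 0.0495] yaw 128.17506681908256 f [-1.6543 -0.7472  5.6418] g 0.4291018700395104 j [ 0.3743  0.4862 -0.6296  1.7408  0.3287  1.0215  0.2923]
units [11.1699  2.5788 -4.8211]
```

View pics/s10c.png

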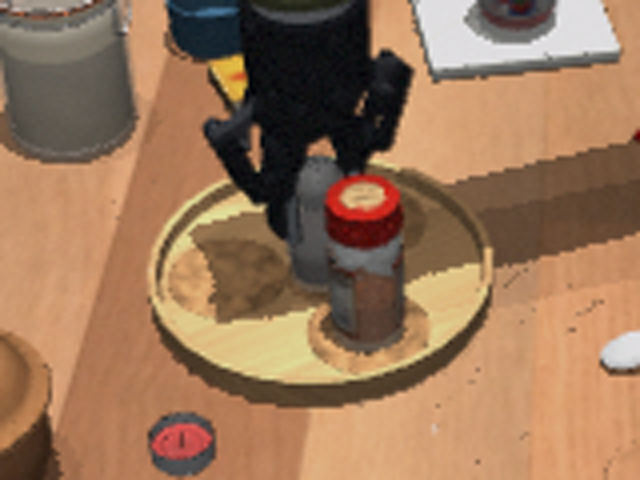

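move_arm(
  moves=[
    [[0,0,-0.5],[0,0,0],0.2],
    [[0,0,-1],[0,0,0],0.2],
    [[0,0,-1],[0,0,0],0.2],
    [[0,0,-1],[0,0,0],0.2],
    [[0,0,-1],[0,0,0],0.2],
  ],
)

```text
clock: 30.7
position: [0.5806, 0.0332, 0.163]
ee_rot: [0.437, 0.9, -0.0, 0.0]
ft_force: [-0.2, -0.0, -1.1]
grip_width: 0.431
```

move_arm(
  moves=[
    [[0,0,-0.8],[0,0,0],0.2],
    [[0,0,0],[0,0,0],0.2],
    [[0.5,0.1,0],[0,0,0],0.2],
    [[0.9,0.2,0],[0,0,0],0.2],
    [[0.9,0.2,0],[0,0,0],0.2],
  ],
)

```text
clock: 31.32
position: [0.5537, 0.0884, 0.1812]
ee_rot: [0.436, 0.9, -0.0, -0.001]
ft_force: [0.3, 0.4, -0.8]
grip_width: 0.43
```

move_arm(
  moves=[
    [[0.9,0.2,0],[0,0,0],0.2],
    [[0.9,0.2,0],[0,0,0],0.2],
    [[0.9,0.2,0],[0,0,0],0.2],
    [[0.9,0.2,0],[0,0,0],0.2],
    [[0.9,0.2,0],[0,0,0],0.2],
  ],
)

```text
clock: 31.95
position: [0.5036, 0.1922, 0.1816]
ee_rot: [0.436, 0.9, -0.0, -0.0]
ft_force: [0.1, -0.7, -0.6]
grip_width: 0.431
```

move_arm(
  moves=[
    [[0.4,0.2,0],[0,0,0],0.2],
    [[0,0,0],[0,0,0],0.2],
  ],
)

```text
clock: 32.2
position: [0.5025, 0.202, 0.1818]
ee_rot: [0.436, 0.9, 0.0, 0.0]
ft_force: [1.3, -0.1, -0.9]
grip_width: 0.428
```

```bash
python3 go.py .459 .2926 .0455; python3 - <<'E'
from disc import *
im,i=snap('wrist','w11.png')
p=proj(i,(.459,.2926,.006)); print(p,'coaster',disc(im,i,(0,0,130),(180,60,255),(.459,.2926),85,.006))
E
```

```text
32.2 [0.5025 0.202  0.1818] yaw 128.28876304986656 f [ 1.3005 -0.0835 -0.9356] g 0.4276216717017485 j [ 0.2131  0.2724 -0.7842  1.7166  0.2026  1.2362  0.0486]
units [3.9204 0.8796 5.4503]
(np.float64(339.1920853378681), np.float64(80.03520369099573)) coaster (array([0.4587, 0.2949]), array([0.0953, 0.0956]), (290, 20, 103, 111))
```

View pics/w11.png

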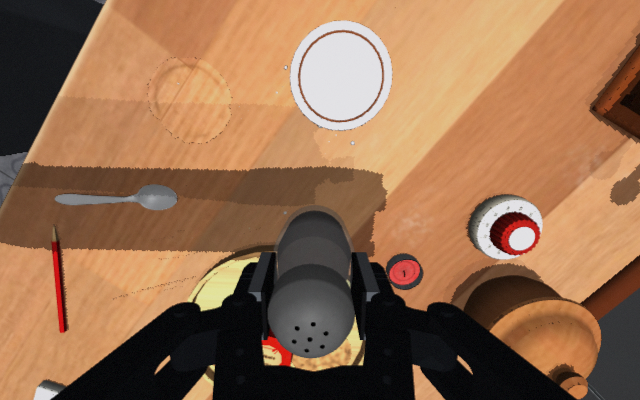

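Coaster fitted at (.4587,.2949), 95 mm across, so it agrees.

move_arm(
  moves=[
    [[0.8,0.2,0],[0,0,0],0.2],
    [[0.8,0.2,0],[0,0,0],0.2],
    [[0.8,0.2,0],[0,0,0],0.2],
    [[0.8,0.2,0.5],[0,0,0],0.2],
    [[0.8,0.1,1],[0,0,0],0.2],
  ],
)

```text
clock: 32.88
position: [0.4599, 0.2934, 0.1445]
ee_rot: [0.438, 0.899, 0.001, 0.001]
ft_force: [0.9, 0.1, -1.4]
grip_width: 0.428
```

move_arm(
  moves=[
    [[0,0,1],[0,0,0],0.2],
    [[0,0,1],[0,0,0],0.2],
    [[0,0,1],[0,0,0],0.2],
    [[0,0,0.4],[0,0,0],0.2],
    [[0,0,0],[0,0,0],0.2],
  ],
)

```text
clock: 33.5
position: [0.459, 0.2929, 0.0591]
ee_rot: [0.437, 0.899, -0.0, -0.0]
ft_force: [0.1, 0.6, -0.2]
grip_width: 0.433
```

```bash
python3 go.py .4587 .2949 .0455
```

```text
33.5 [0.459  0.2929 0.0591] yaw 128.1303621767321 f [ 0.0931  0.5764 -0.1736] g 0.4331657724048344 j [ 0.0002  0.4369 -0.7758  1.8266  0.3543  1.0231 -0.2514]
units [0.0692 0.0399 0.5422]
```

move_arm(
  moves=[
    [[0,0,0.4],[0,0,0],0.2],
    [[0,0,0],[0,0,0],0.2],
    [[0,0,0.1],[0,0,0],0.2],
    [[0,0,0],[0,0,0],0.2],
  ],
)

```text
clock: 34.0
position: [0.4588, 0.2935, 0.0468]
ee_rot: [0.437, 0.899, -0.0, 0.0]
ft_force: [0.7, 0.1, -1.4]
grip_width: 0.426
```

move_arm(
  moves=[
    [[0,0,0.08],[0,0,0],0.2],
    [[0,0,0],[0,0,0],0.2],
    [[0,0,0],[0,0,0],0.2],
  ],
)

```text
clock: 34.38
position: [0.4591, 0.2938, 0.0455]
ee_rot: [0.437, 0.899, 0.0, 0.0]
ft_force: [-1.9, -1.1, 7.0]
grip_width: 0.426
```

move_arm(
  moves=[
    [[0,0,0],[0,0,0],0.7],
    [[0,0,0],[0,0,0],1],
    [[0,0,0],[0,0,0],1],
    [[0,0,0],[0,0,0],1],
    [[0,0,0],[0,0,0],1],
  ],
)

```text
clock: 35.0
position: [0.4588, 0.2935, 0.0447]
ee_rot: [0.437, 0.899, -0.0, 0.0]
ft_force: [-0.2, -0.3, -0.4]
grip_width: 1.0
```

move_arm(
  moves=[
    [[0,0,-0.5],[0,0,0],1],
    [[0,0,-1],[0,0,0],1],
    [[0,0,-1],[0,0,0],1],
    [[0,0,-1],[0,0,0],1],
    [[0,0,-1],[0,0,0],1],
  ],
)

```text
clock: 35.62
position: [0.4588, 0.2937, 0.1591]
ee_rot: [0.437, 0.9, 0.0, 0.0]
ft_force: [-0.5, 0.5, -0.9]
grip_width: 0.999
```

move_arm(
  moves=[
    [[0,0,-1],[0,0,0],1],
    [[0,0,-0.5],[0,0,0],1],
    [[0,0,0],[0,0,0],1],
  ],
)

```text
clock: 36.0
position: [0.4591, 0.2937, 0.1955]
ee_rot: [0.437, 0.899, 0.001, 0.001]
ft_force: [0.2, 0.5, -0.1]
grip_width: 1.002
```

```bash
python3 go.py .468 -.256 .2; python3 - <<'E'
from disc import *
im,i=snap('wrist','w12.png'); a=im[60:260,220:420]
hsv=cv2.cvtColor(im,cv2.COLOR_RGB2HSV); u,v=map(int,proj(i,(.459,.294,.096))); print(u,v,hsv[v,u-20:u+21:10],proj(i,(.4587,.2949,.006)))
print('salt',disc(im,i,(0,0,40),(180,90,125),(.459,.294),40,.096))
E
```

```text
36.0 [0.4591 0.2937 0.1955] yaw 128.17349992208784 f [ 0.1697  0.5194 -0.1367] g 1.0023169515253458 j [ 0.0687  0.2802 -0.8394  1.6898  0.2181  1.2674 -0.1504]
units [-17.5067 -13.3103  -0.1873]
315 204 [[135   6  90]
 [ 30   3  87]
 [ 30   8  99]
 [120   3  84]
 [138  10 128]] (np.float64(315.480035186648), np.float64(177.7627444708813))
salt (array([0.4507, 0.3003]), array([0.0448, 0.0561]), (276, 164, 74, 56))
```

View pics/w12.png

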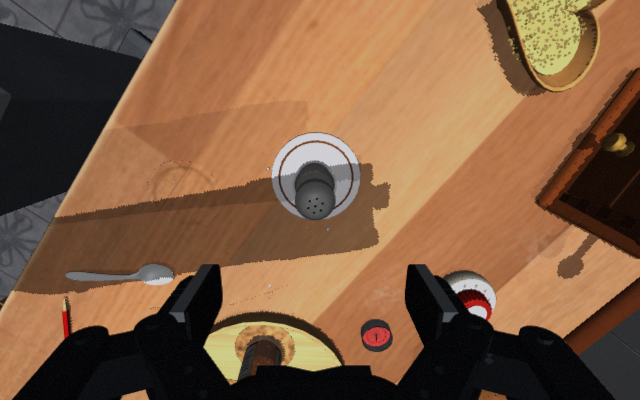

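The salt cap is at (315,199) over the coaster centre at (315,176). It stands upright and is centred within about 5 mm. Now the jam jar goes back.

move_arm(
  moves=[
    [[0,0,0],[0,0,8.3],1],
    [[0,0,0],[0,0,8.3],1],
    [[0,0,0],[0,0,8.3],1],
    [[-0.5,-0.1,0],[0,0,0],1],
    [[-1,-0.2,0],[0,0,0],1],
  ],
)

```text
clock: 36.67
position: [0.4596, 0.2548, 0.194]
ee_rot: [0.618, 0.786, -0.0, -0.0]
ft_force: [0.1, -0.1, -0.0]
grip_width: 1.002
```

move_arm(
  moves=[
    [[-1,-0.2,0],[0,0,0],1],
    [[-1,-0.2,0],[0,0,0],1],
    [[-1,-0.2,0],[0,0,0],1],
    [[-1,-0.2,0],[0,0,0],1],
    [[-1,-0.2,0],[0,0,0],1],
  ],
)

```text
clock: 37.3
position: [0.4641, 0.1259, 0.1942]
ee_rot: [0.619, 0.785, -0.0, -0.0]
ft_force: [0.6, -0.1, -0.3]
grip_width: 1.0
```

move_arm(
  moves=[
    [[-1,-0.2,0],[0,0,0],1],
    [[-1,-0.2,0],[0,0,0],1],
    [[-1,-0.2,0],[0,0,0],1],
    [[-1,-0.2,0],[0,0,0],1],
    [[-1,-0.2,0],[0,0,0],1],
  ],
)

```text
clock: 37.92
position: [0.4682, -0.0013, 0.1942]
ee_rot: [0.619, 0.785, -0.0, -0.0]
ft_force: [0.5, -0.4, 0.3]
grip_width: 0.999
```

move_arm(
  moves=[
    [[-1,-0.2,0],[0,0,0],1],
    [[-1,-0.2,0],[0,0,0],1],
    [[-1,-0.2,0],[0,0,0],1],
    [[-1,-0.2,0],[0,0,0],1],
    [[-1,-0.2,0],[0,0,0],1],
  ],
)

```text
clock: 38.55
position: [0.4723, -0.1285, 0.1942]
ee_rot: [0.619, 0.785, -0.0, -0.0]
ft_force: [-0.1, 0.5, -0.5]
grip_width: 0.999
```

move_arm(
  moves=[
    [[-1,-0.2,0],[0,0,0],1],
    [[-1,-0.2,0],[0,0,0],1],
    [[-1,-0.2,0],[0,0,0],1],
    [[-0.9,-0.2,0],[0,0,0],1],
    [[0,0,0],[0,0,0],1],
  ],
)

```text
clock: 39.17
position: [0.4748, -0.2286, 0.194]
ee_rot: [0.621, 0.784, -0.0, -0.001]
ft_force: [0.5, -0.2, 0.6]
grip_width: 0.999
```

```bash
python3 go.py .468 -.254 .0503; python3 - <<'E'
from disc import *
im,i=snap('wrist','w13.png')
for p in [(.468,-.254,.098),(.4938,-.353,.132)]: print(proj(i,p))
# same-view shift against w8 via template match of the jam lid
a=cv2.imread('pics/w8.png'); b=cv2.imread('pics/w13.png'); t=a[150:245,270:360]
r=cv2.matchTemplate(b,t,cv2.TM_CCOEFF_NORMED); print(cv2.minMaxLoc(r))
E
```

```text
39.175 [ 0.4748 -0.2286  0.194 ] yaw 103.252660486397 f [ 0.5056 -0.1504  0.5686] g 0.9987238423032395 j [ 0.6868  0.1652 -0.3577  1.7539  0.0613  1.2347  0.5446]
units [-0.929  -0.4922  5.7479]
(np.float64(300.5427825616319), np.float64(232.42528370810146))
(np.float64(303.3949500596646), np.float64(365.4194428156075))
(-0.5116704106330872, 0.7081114053726196, (371, 94), (257, 174))
```

move_arm(
  moves=[
    [[-0.9,-0.5,0],[0,0,0],1],
    [[0,0,1],[0,0,0],1],
    [[0,0,1],[0,0,0],1],
    [[0,0,1],[0,0,0],1],
    [[0,0,1],[0,0,0],1],
  ],
)

```text
clock: 39.85
position: [0.469, -0.25, 0.0939]
ee_rot: [0.619, 0.785, 0.0, -0.0]
ft_force: [-0.3, -0.0, -0.7]
grip_width: 0.999
```

move_arm(
  moves=[
    [[0,0,1],[0,0,0],1],
    [[0,0,0.7],[0,0,0],1],
    [[0,0,0],[0,0,0],1],
  ],
)

```text
clock: 40.22
position: [0.4685, -0.2503, 0.0513]
ee_rot: [0.62, 0.785, -0.0, -0.001]
ft_force: [-0.4, -0.1, 1.1]
grip_width: 1.0
```

```bash
python3 go.py .468 -.254 .0503
```

```text
40.225 [ 0.4685 -0.2503  0.0513] yaw 103.35764248375077 f [-0.4094 -0.0658  1.1325] g 1.000102052126578 j [ 0.6916  0.33   -0.3285  1.8838  0.1282  0.9505  0.5378]
units [-0.1388 -0.0518  0.0404]
```

move_arm(
  moves=[
    [[-0.15,0,0],[0,0,0],1],
    [[0,0,0],[0,0,0],0.4],
    [[0,0,0],[0,0,0],0.4],
    [[0,0,0],[0,0,0],0.4],
    [[0,0,0],[0,0,0],0.4],
  ],
  squeeze=60,
)

```text
clock: 40.85
position: [0.4703, -0.2556, 0.0541]
ee_rot: [0.621, 0.784, -0.0, 0.001]
ft_force: [-5.8, 1.4, 13.2]
grip_width: 0.734
```

move_arm(
  moves=[
    [[0,0,0],[0,0,0],0.4],
    [[0,0,0],[0,0,0],0.4],
    [[0,0,0],[0,0,0],0.4],
  ],
)

```text
clock: 41.22
position: [0.4703, -0.2556, 0.0541]
ee_rot: [0.621, 0.784, -0.0, 0.001]
ft_force: [-6.1, 2.2, 12.7]
grip_width: 0.736
```

move_arm(
  moves=[
    [[0,0,-0.5],[0,0,0],0.4],
    [[0,0,-1],[0,0,0],0.4],
    [[0,0,-1],[0,0,0],0.4],
    [[0,0,-1],[0,0,0],0.4],
    [[0,0,-1],[0,0,0],0.4],
  ],
)

```text
clock: 41.85
position: [0.47, -0.2547, 0.1662]
ee_rot: [0.621, 0.784, 0.0, 0.0]
ft_force: [0.5, -0.2, -2.3]
grip_width: 0.735
```

move_arm(
  moves=[
    [[0,0,-0.4],[0,0,9.8],0.4],
    [[0,0,0],[0,0,9.8],0.4],
    [[0,0,0],[0,0,9.8],0.4],
    [[0,0,0],[0,0,9.8],0.4],
    [[0,0,0],[0,0,9.8],0.4],
  ],
)

```text
clock: 42.48
position: [0.4701, -0.2546, 0.1753]
ee_rot: [0.891, 0.454, 0.0, 0.0]
ft_force: [-0.3, -0.9, -2.5]
grip_width: 0.73
```

move_arm(
  moves=[
    [[0,0,0],[0,0,9.8],0.4],
    [[0,0,0],[0,0,9.8],0.4],
    [[0,0,0],[0,0,9.8],0.4],
    [[0,0,0],[0,0,9.8],0.4],
    [[0,0,0],[0,0,9.8],0.4],
  ],
)

```text
clock: 43.1
position: [0.4701, -0.2546, 0.1754]
ee_rot: [0.999, 0.043, 0.0, -0.0]
ft_force: [-0.0, 0.3, -2.7]
grip_width: 0.736
```

```bash
python3 go.py .6393 .0383 .16
```

```text
43.1 [ 0.4701 -0.2546  0.1754] yaw 4.9711520050796505 f [-0.011   0.2692 -2.703 ] g 0.7359573580298128 j [ 0.5779  0.1824 -0.1856  1.7681  0.0357  1.1941 -1.1019]
units [  7.7583 -11.0846   0.618 ]
```

move_arm(
  moves=[
    [[0.3,-0.5,0],[0,0,0],0.4],
    [[0.7,-0.9,0],[0,0,0],0.4],
    [[0.7,-1,0],[0,0,0],0.4],
    [[0.7,-1,0],[0,0,0],0.4],
    [[0.7,-1,0],[0,0,0],0.4],
  ],
)

```text
clock: 43.72
position: [0.5378, -0.1359, 0.1752]
ee_rot: [0.999, 0.049, 0.0, -0.0]
ft_force: [0.2, 0.3, -2.2]
grip_width: 0.734
```

move_arm(
  moves=[
    [[0.7,-1,0],[0,0,0],0.4],
    [[0.7,-1,0],[0,0,0],0.4],
    [[0.7,-1,0],[0,0,0],0.4],
    [[0.7,-1,0],[0,0,0],0.4],
    [[0.7,-1,0],[0,0,0],0.4],
  ],
)

```text
clock: 44.35
position: [0.6131, -0.0033, 0.1751]
ee_rot: [0.999, 0.049, 0.0, -0.0]
ft_force: [0.0, -0.3, -2.8]
grip_width: 0.737
```

move_arm(
  moves=[
    [[0.7,-1,0],[0,0,0],0.4],
    [[0.4,-0.7,0],[0,0,0],0.4],
    [[0,0,0],[0,0,0],0.4],
  ],
)

```text
clock: 44.72
position: [0.6362, 0.0418, 0.1747]
ee_rot: [0.999, 0.049, -0.0, -0.001]
ft_force: [0.0, 0.4, -2.6]
grip_width: 0.731
```

```bash
python3 go.py .6375 .0383 .051
```

```text
44.725 [0.6362 0.0418 0.1747] yaw 5.568260235651907 f [ 0.0041  0.3928 -2.5921] g 0.7310662379744268 j [ 0.1347  0.418  -0.357   1.4843  0.1481  1.2662 -1.7121]
units [0.0406 0.1487 4.9494]
```

move_arm(
  moves=[
    [[0,0.15,1],[0,0,0],0.4],
    [[0,0,1],[0,0,0],0.4],
    [[0,0,1],[0,0,0],0.4],
    [[0,0,1],[0,0,0],0.4],
    [[0,0,0.6],[0,0,0],0.4],
  ],
)

```text
clock: 45.35
position: [0.6358, 0.0342, 0.0587]
ee_rot: [0.999, 0.046, -0.001, 0.0]
ft_force: [-0.2, -0.3, -3.0]
grip_width: 0.734
```

move_arm(
  moves=[
    [[0,0,0.1],[0,0,0],0.4],
    [[0,0,0],[0,0,0],0.4],
    [[0,0,0],[0,0,0],0.4],
  ],
)

```text
clock: 45.72
position: [0.6372, 0.0355, 0.0584]
ee_rot: [0.999, 0.046, 0.001, 0.0]
ft_force: [-0.4, 0.2, -1.6]
grip_width: 0.734
```

```bash
python3 go.py .6375 .0383 .050
```

```text
45.725 [0.6372 0.0355 0.0584] yaw 5.278397591387565 f [-0.4369  0.2486 -1.6369] g 0.7344193016890324 j [ 0.1301  0.5255 -0.3372  1.5918  0.1923  1.0554 -1.7384]
units [ 0.0218 -0.1116  0.3362]
```

move_arm(
  moves=[
    [[0,-0.1,0.25],[0,0,0],0.4],
    [[0,0,0],[0,0,0],0.4],
    [[0,0,0.08],[0,0,0],0.4],
    [[0,0,0],[0,0,0],0.4],
  ],
)

```text
clock: 46.22
position: [0.6365, 0.0382, 0.0503]
ee_rot: [0.999, 0.046, 0.0, 0.0]
ft_force: [-4.7, 0.1, 6.9]
grip_width: 0.732
```

move_arm(
  moves=[
    [[0,0,0.08],[0,0,0],0.4],
    [[0,0,0],[0,0,0],0.4],
  ],
)

```text
clock: 46.48
position: [0.6369, 0.0382, 0.0502]
ee_rot: [0.999, 0.046, 0.001, 0.0]
ft_force: [-11.6, -0.7, 24.1]
grip_width: 0.732
```

move_arm(
  moves=[
    [[0,0,-0.1],[0,0,0],0.4],
    [[0,0,0],[0,0,0],1],
    [[0,0,0],[0,0,0],1],
    [[0,0,0],[0,0,0],1],
    [[0,0,-0.5],[0,0,0],1],
  ],
)

```text
clock: 47.1
position: [0.6356, 0.0378, 0.0615]
ee_rot: [0.999, 0.046, -0.001, 0.0]
ft_force: [-0.5, -0.4, -0.1]
grip_width: 0.999
```

move_arm(
  moves=[
    [[0,0,-1],[0,0,0],1],
    [[0,0,-1],[0,0,0],1],
    [[0,0,-1],[0,0,0],1],
    [[0,0,-1],[0,0,0],1],
    [[0,0,-1],[0,0,0],1],
  ],
)

```text
clock: 47.72
position: [0.6364, 0.038, 0.189]
ee_rot: [0.999, 0.046, 0.001, 0.0]
ft_force: [-0.0, -0.7, -0.5]
grip_width: 1.002
```

move_arm(
  moves=[
    [[0,0,-0.5],[0,0,0],1],
    [[0,0,0],[0,0,0],1],
    [[0,0,0],[0,0,0],1],
  ],
)

```text
clock: 48.1
position: [0.6359, 0.0378, 0.1985]
ee_rot: [0.999, 0.046, -0.001, 0.0]
ft_force: [0.3, -0.1, 0.7]
grip_width: 0.999
```

```bash
python3 - <<'E'
from disc import *
im,i=snap('wrist','w14.png')
print('jam',disc(im,i,*W,(.638,.0385),60,.094)); print('spice',disc(im,i,*RED,(.545,.0825),40,.116,R2))
E
python3 go.py .4938 -.353 .2
```

```text
jam (array([0.6391, 0.0369]), array([0.0613, 0.0627]), (276, 157, 76, 76))
spice (array([0.5433, 0.0826]), array([0.0434, 0.0436]), (222, 287, 53, 45))
48.15 [0.6358 0.0378 0.1983] yaw 5.27289327184223 f [-0.1021  0.3478 -0.84  ] g 0.9968893161211376 j [ 0.139   0.4018 -0.3564  1.4553  0.1415  1.3117 -1.7066]
units [-7.0923 15.0444 -0.053 ]
```

Jam is back at (.639,.037), against (.638,.039) at the start, and the spice jar hasn't moved. Next is the honey.

move_arm(
  moves=[
    [[-0.5,1,0],[0,0,0],1],
    [[-0.5,1,0],[0,0,0],1],
    [[-0.5,1,0],[0,0,0],1],
    [[-0.5,1,0],[0,0,0],1],
    [[-0.5,1,0],[0,0,0],1],
  ],
)

```text
clock: 48.78
position: [0.5848, -0.0931, 0.1986]
ee_rot: [0.999, 0.046, -0.001, -0.0]
ft_force: [0.3, -1.2, -0.3]
grip_width: 0.996
```

move_arm(
  moves=[
    [[-0.5,1,0],[0,0,0],1],
    [[-0.5,1,0],[0,0,0],1],
    [[-0.5,1,0],[0,0,0],1],
    [[-0.5,1,0],[0,0,0],1],
    [[-0.5,1,0],[0,0,0],1],
  ],
)

```text
clock: 49.4
position: [0.534, -0.2232, 0.1986]
ee_rot: [0.999, 0.046, -0.001, -0.0]
ft_force: [0.0, -0.2, 0.2]
grip_width: 1.0
```

move_arm(
  moves=[
    [[-0.5,1,0],[0,0,0],1],
    [[-0.5,1,0],[0,0,0],1],
    [[-0.4,1,0],[0,0,0],1],
    [[-0.4,1,0],[0,0,0],1],
    [[-0.3,1,0],[0,0,0],1],
  ],
)

```text
clock: 50.02
position: [0.4933, -0.3525, 0.1987]
ee_rot: [0.999, 0.046, -0.001, -0.0]
ft_force: [0.7, -0.4, 0.1]
grip_width: 0.999
```

move_arm(
  moves=[
    [[0,0,0],[0,0,-9.8],1],
    [[0,0,0],[0,0,-9.8],1],
    [[0,0,0],[0,0,-9.8],1],
    [[0,0,0],[0,0,-9.8],1],
    [[0,0,0],[0,0,-9.8],1],
  ],
)

```text
clock: 50.65
position: [0.4937, -0.3516, 0.1986]
ee_rot: [0.889, 0.459, -0.0, -0.001]
ft_force: [0.6, 0.8, -0.0]
grip_width: 0.998
```

move_arm(
  moves=[
    [[0,0,0],[0,0,-9.8],1],
    [[0,0,0],[0,0,-9.8],1],
    [[0,0,0],[0,0,-9.8],1],
    [[0,0,0],[0,0,-9.8],1],
    [[0,0,0],[0,0,-9.8],1],
  ],
)

```text
clock: 51.28
position: [0.4937, -0.3516, 0.1986]
ee_rot: [0.618, 0.786, -0.0, -0.001]
ft_force: [-0.1, -0.0, -0.3]
grip_width: 1.003
```

```bash
python3 - <<'E'
from disc import *
im,i=snap('wrist','w15.png'); hsv=cv2.cvtColor(im,cv2.COLOR_RGB2HSV)
u,v=map(int,proj(i,(.4938,-.353,.132))); print(u,v,hsv[v,u])
a=cv2.imread('pics/w5.png'); b=cv2.imread('pics/w15.png'); t=a[170:262,265:355]
print('cap at',cv2.minMaxLoc(cv2.matchTemplate(b,t,cv2.TM_CCOEFF_NORMED)),'+(42,49)')
E
python3 go.py .4938 -.353 .0757
```

```text
315 220 [ 21 166 114]
cap at (-0.47133156657218933, 0.8871110081672668, (212, 269), (266, 169)) +(42,49)
51.325 [ 0.4937 -0.3516  0.1986] yaw 104.07943305047031 f [-0.2724  0.2353 -0.4494] g 1.000540973668355 j [ 0.8492  0.3374 -0.3816  1.5415  0.1285  1.2891  0.6969]
units [-0.0609 -0.0031  4.914 ]
```

move_arm(
  moves=[
    [[-0.05,-0.1,1],[0,0,0],1],
    [[0,0,1],[0,0,0],1],
    [[0,0,1],[0,0,0],1],
    [[0,0,1],[0,0,0],1],
    [[0,0,0.8],[0,0,0],1],
  ],
)

```text
clock: 51.95
position: [0.4914, -0.3532, 0.0779]
ee_rot: [0.621, 0.783, -0.0, -0.001]
ft_force: [-0.3, -0.5, 0.1]
grip_width: 0.997
```

move_arm(
  moves=[
    [[0,0,0],[0,0,0],1],
    [[0,0,0],[0,0,0],1],
  ],
)

```text
clock: 52.2
position: [0.4924, -0.3538, 0.0803]
ee_rot: [0.621, 0.784, 0.0, 0.001]
ft_force: [1.0, 0.0, -0.5]
grip_width: 1.003
```

```bash
python3 go.py .4928 -.353 .0757
```

```text
52.2 [ 0.4924 -0.3538  0.0803] yaw 103.24602537434899 f [ 0.9986  0.014  -0.4808] g 1.0032535429145757 j [ 0.8391  0.4421 -0.3646  1.6649  0.1752  1.0658  0.6528]
units [0.0278 0.0232 0.186 ]
```

Grip, lift, turn back to −58°.

move_arm(
  moves=[
    [[0,0,0.2],[0,0,0],1],
    [[0,0,0],[0,0,0],0.5],
    [[0,0,0],[0,0,0],0.3],
    [[0,0,0],[0,0,0],0.3],
    [[0,0,0],[0,0,0],0.3],
  ],
  squeeze=60,
)

```text
clock: 52.82
position: [0.4927, -0.3538, 0.0756]
ee_rot: [0.621, 0.784, 0.0, 0.001]
ft_force: [0.7, 0.8, 5.6]
grip_width: 0.702
```

move_arm(
  moves=[
    [[0,0,0],[0,0,0],0.3],
    [[0,0,0],[0,0,0],0.3],
    [[0,0,0],[0,0,0],0.3],
  ],
)

```text
clock: 53.2
position: [0.4927, -0.3538, 0.0756]
ee_rot: [0.621, 0.784, 0.0, 0.001]
ft_force: [1.4, 0.2, 6.0]
grip_width: 0.706
```

move_arm(
  moves=[
    [[0,0,-0.5],[0,0,0],0.3],
    [[0,0,-1],[0,0,0],0.3],
    [[0,0,-1],[0,0,0],0.3],
    [[0,0,-1],[0,0,0],0.3],
    [[0,0,-1],[0,0,0],0.3],
  ],
)

```text
clock: 53.82
position: [0.4913, -0.3534, 0.1878]
ee_rot: [0.621, 0.784, -0.0, -0.001]
ft_force: [1.5, -0.9, -5.0]
grip_width: 0.707
```

move_arm(
  moves=[
    [[0,0,-0.5],[0,0,9],0.3],
    [[0,0,0],[0,0,9],0.3],
    [[0,0,0],[0,0,9],0.3],
    [[0,0,0],[0,0,9],0.3],
    [[0,0,0],[0,0,9],0.3],
  ],
)

```text
clock: 54.45
position: [0.4913, -0.3533, 0.1994]
ee_rot: [0.875, 0.485, -0.0, -0.001]
ft_force: [-0.3, 0.2, -4.6]
grip_width: 0.7
```

```bash
python3 go.py .552 -.0127 .19
```

```text
54.45 [ 0.4913 -0.3533  0.1994] yaw 57.97450879300122 f [-0.289   0.2282 -4.6183] g 0.700421723708595 j [ 0.7665  0.3226 -0.2711  1.5482  0.0885  1.2843 -0.0753]
units [12.8377 -5.1671  0.3842]
```

move_arm(
  moves=[
    [[0.4,-0.2,0],[0,0,0],0.3],
    [[0.8,-0.3,0],[0,0,0],0.3],
    [[1,-0.4,0],[0,0,0],0.3],
    [[1,-0.4,0],[0,0,0],0.3],
    [[1,-0.4,0],[0,0,0],0.3],
  ],
)

```text
clock: 55.08
position: [0.5112, -0.2391, 0.1997]
ee_rot: [0.872, 0.489, 0.0, -0.0]
ft_force: [-0.3, 0.2, -4.2]
grip_width: 0.703
```

move_arm(
  moves=[
    [[1,-0.4,0],[0,0,0],0.3],
    [[1,-0.4,0],[0,0,0],0.3],
    [[1,-0.4,0],[0,0,0],0.3],
    [[1,-0.4,0],[0,0,0],0.3],
    [[1,-0.4,0],[0,0,0],0.3],
  ],
)

```text
clock: 55.7
position: [0.5339, -0.1065, 0.1997]
ee_rot: [0.872, 0.489, -0.0, -0.0]
ft_force: [0.4, -0.2, -3.7]
grip_width: 0.703
```

move_arm(
  moves=[
    [[1,-0.4,0],[0,0,0],0.3],
    [[1,-0.4,0],[0,0,0],0.3],
    [[1,-0.4,0],[0,0,0],0.3],
    [[0.6,-0.3,0],[0,0,0],0.3],
    [[0,0,0],[0,0,0],0.3],
  ],
)

```text
clock: 56.32
position: [0.5493, -0.0111, 0.1997]
ee_rot: [0.872, 0.489, 0.0, -0.0]
ft_force: [-0.6, -1.0, -4.8]
grip_width: 0.702
```

```bash
python3 go.py .552 -.0127 .0715
```

```text
56.325 [ 0.5493 -0.0111  0.1997] yaw 58.508989682569585 f [-0.6011 -1.0492 -4.8264] g 0.7017883892417793 j [ 0.3706  0.2247 -0.4952  1.6857  0.1113  1.2591 -0.6979]
units [-0.001   0.1257  5.1273]
```

move_arm(
  moves=[
    [[0,0.15,1],[0,0,0],0.3],
    [[0,0,1],[0,0,0],0.3],
    [[0,0,1],[0,0,0],0.3],
    [[0,0,1],[0,0,0],0.3],
    [[0,0,0.6],[0,0,0],0.3],
  ],
)

```text
clock: 56.95
position: [0.5521, -0.0163, 0.0833]
ee_rot: [0.874, 0.487, -0.001, -0.0]
ft_force: [-0.8, -1.6, -4.7]
grip_width: 0.7
```

move_arm(
  moves=[
    [[0,0,0.2],[0,0,0],0.3],
    [[0,0,0],[0,0,0],0.3],
    [[0,0,0],[0,0,0],0.3],
  ],
)

```text
clock: 57.32
position: [0.5534, -0.0151, 0.0805]
ee_rot: [0.873, 0.487, 0.001, 0.0]
ft_force: [0.2, 0.3, -3.9]
grip_width: 0.702
```

```bash
python3 go.py .552 -.0127 .0715
```

```text
57.325 [ 0.5534 -0.0151  0.0805] yaw 58.27572736173018 f [ 0.2443  0.3159 -3.8819] g 0.7022460790680273 j [ 0.3487  0.3528 -0.4743  1.8017  0.1856  1.0296 -0.7501]
units [ 0.0509 -0.0977  0.3587]
```

move_arm(
  moves=[
    [[0,-0.1,0.25],[0,0,0],0.3],
    [[0,0,0],[0,0,0],0.3],
    [[0,0,0.08],[0,0,0],0.3],
    [[0,0,0],[0,0,0],0.3],
  ],
)

```text
clock: 57.82
position: [0.5509, -0.0136, 0.0716]
ee_rot: [0.873, 0.487, 0.0, 0.0]
ft_force: [-1.0, 0.1, -0.0]
grip_width: 0.702
```

move_arm(
  moves=[
    [[0,0,0.06],[0,0,0],0.3],
    [[0,0,0],[0,0,0],0.3],
  ],
)

```text
clock: 58.08
position: [0.5513, -0.0132, 0.0715]
ee_rot: [0.873, 0.487, 0.001, 0.0]
ft_force: [-5.6, 1.0, 14.2]
grip_width: 0.702
```

Contact made; release, retreat up, and check.

move_arm(
  moves=[
    [[0,0,0],[0,0,0],0.8],
    [[0,0,0],[0,0,0],1],
    [[0,0,0],[0,0,0],1],
    [[0,0,0],[0,0,0],1],
    [[0,0,-0.5],[0,0,0],1],
  ],
)

```text
clock: 58.7
position: [0.55, -0.0137, 0.082]
ee_rot: [0.873, 0.487, -0.001, -0.001]
ft_force: [0.3, 0.1, -0.3]
grip_width: 0.998
```

move_arm(
  moves=[
    [[0,0,-1],[0,0,0],1],
    [[0,0,-1],[0,0,0],1],
    [[0,0,-1],[0,0,0],1],
    [[0,0,-1],[0,0,0],1],
    [[0,0,-1],[0,0,0],1],
  ],
)

```text
clock: 59.32
position: [0.5507, -0.0136, 0.2091]
ee_rot: [0.873, 0.487, 0.0, 0.0]
ft_force: [0.4, 0.2, -0.1]
grip_width: 1.001
```

move_arm(
  moves=[
    [[0,0,-0.4],[0,0,0],1],
    [[0,0,0],[0,0,0],1],
    [[0,0,0],[0,0,0],1],
  ],
)

```text
clock: 59.7
position: [0.5502, -0.0137, 0.2164]
ee_rot: [0.873, 0.487, -0.001, -0.0]
ft_force: [0.1, -0.6, 0.0]
grip_width: 1.003
```

```bash
python3 go.py .5487 -.0211 .22; python3 - <<'E'
from disc import *
im,i=snap('wrist','w16.png')
print('jam',disc(im,i,*W,(.639,.038),55,.094)); print('spice',disc(im,i,*RED,(.545,.0825),42,.116,R2))
print('honey pred',proj(i,(.551,-.0114,.128)))
s,j=snap('side','s16.png')
a=cv2.copyMakeBorder(im[0:300,150:450,::-1],0,0,0,0,cv2.BORDER_CONSTANT); b=cv2.resize(np.ascontiguousarray(s[120:330,220:430,::-1]),(300,300)); cv2.imwrite('pics/f.png',np.hstack([a,b]))
E
```

```text
59.7 [ 0.5502 -0.0137  0.2164] yaw 58.27528979806968 f [ 0.0602 -0.6196  0.0157] g 1.0031230269911102 j [ 0.3753  0.2159 -0.4949  1.6598  0.1058  1.2941 -0.6928]
units [-0.2815  0.1039 -0.1459]
jam (array([0.6379, 0.0371]), array([0.0622, 0.0633]), (337, 40, 80, 86))
spice (array([0.5438, 0.0827]), array([0.0432, 0.0443]), (207, 67, 60, 63))
honey pred (np.float64(313.7030552742512), np.float64(203.8737386809849))
```

View pics/f.png

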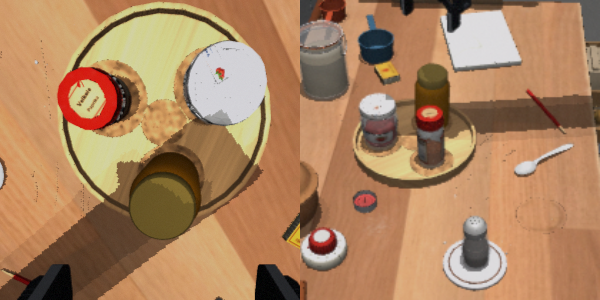

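```bash
python3 -c "
from workcell import hand_in; print(hand_in())"
```

```text
the job is handed in; nothing more can be done
None
```

I moved the honey and jam jars onto the marble board, stood the salt shaker on the coaster, put both jars back in the caddy and handed the job in at about 60 s of robot time. The hand-in gave no verdict.

**Last checks:**
- **Jam:** about 2 mm from its start spot by the wrist camera.
- **Honey:** its cap is about 1 pixel from its starting image position.
- **Spice:** within about 1 mm of its starting spot and still upright.
- **Salt:** upright on the coaster. By eye its cap is about 4 mm off the expected spot, inside the 15 mm limit.
- **Arm:** clear above the caddy with the gripper open.

**Problems and disagreements:**
- I regripped the jam and the salt once each, a few millimetres lower. The jam grip looked to be on its lid, and the salt grip closed to about 36 mm, less than its 44 mm diameter.
- My colour fits failed for the salt on the coaster, the honey cap and the jam on the marble. I judged those by pixel position in the pictures or by matching earlier views.
- While on the marble, the honey read about 5 mm sideways from where I released it. It had no effect on the return.

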